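# Pack the fold-up instrument case in the eye clinic

## Task

Put the eye scope and the charger right down into their matching nests in the grey fold-up case, the scope's head in the wide end of the stepped nest, and fold the case's three hinged panels fully upright so that they make an open box with the back wall. Leave everything else on the table where it stands.

Things in the scene. Friction and masses are not known exactly. Their poses are not given: they have to be found in the camera images.
- case: fold-up case of grey plastic, fixed to the table: base plate 180 x 180 x 10 mm; origin at the centre of its underside on the table, z up. Fixed 5 mm back wall just outside its +x edge, top at 77 mm. Hinged panels on the -x, +y and -y edges. Black ribs on the plate, 12 mm high, 5 mm thick, form two nests along y, 3 mm wider than their part on every side
- scope_nest_head (a point): on the floor of the stepped nest, where the middle of the scope's head belongs: case frame (32, 48, 10) mm. The wide end of the nest (50 mm wide, 50 mm long) is here, at the case's +y end
- scope_nest_tail (a point): on the floor of the stepped nest, in its narrow part (36 mm wide, 96 mm long): where the scope's tail point belongs: case frame (32, -48, 10) mm
- charger_nest (a point): centre of the floor of the oblong nest, inside 96 mm (along case y) x 48 mm (along case x): case frame (-42, -25, 10) mm
- front_panel (a joint): hinge angle of the panel on the case's -x edge: 0 = lying level and pointing outwards, 1.571 = upright (hard stop). Starts part raised, 0.2 to 0.8. The hinge is stiff (friction about 0.06 N m, no spring) and the panel stays where it is left
- front_panel_edge (a point): middle of the free edge of that panel, a plain flat plate 174 mm along the hinge, 65 mm from hinge to free edge, 5 mm thick. Hinge line 90 mm from the case's centre (towards its -x), 12 mm above the table; upright, the panel's outer face is 5 mm outside this line, its top 77 mm above the table. It can be pushed up from outside, following the arc of its edge
- left_panel (a joint): hinge angle of the panel on the case's +y edge: 0 = lying level and pointing outwards, 1.571 = upright (hard stop). Starts part raised, 0.2 to 0.8. The hinge is stiff (friction about 0.06 N m, no spring) and the panel stays where it is left
- left_panel_edge (a point): middle of the free edge of that panel, a plain flat plate 174 mm along the hinge, 65 mm from hinge to free edge, 5 mm thick. Hinge line 90 mm from the case's centre (towards its +y), 12 mm above the table; upright, the panel's outer face is 5 mm outside this line, its top 77 mm above the table. It can be pushed up from outside, following the arc of its edge
- right_panel (a joint): hinge angle of the panel on the case's -y edge: 0 = lying level and pointing outwards, 1.571 = upright (hard stop). Starts part raised, 0.2 to 0.8. The hinge is stiff (friction about 0.06 N m, no spring) and the panel stays where it is left
- right_panel_edge (a point): middle of the free edge of that panel, a plain flat plate 174 mm along the hinge, 65 mm from hinge to free edge, 5 mm thick. Hinge line 90 mm from the case's centre (towards its -y), 12 mm above the table; upright, the panel's outer face is 5 mm outside this line, its top 77 mm above the table. It can be pushed up from outside, following the arc of its edge
- scope: hand-held eye scope of black plastic, lying flat, 140 mm long along its own x. Square handle 30 mm wide and 30 mm high from x = -70 to +26 mm; larger head (44 mm long, 44 mm wide, 40 mm high, round glass window on top) from x = +26 to +70 mm. 0.14 to 0.28 kg, balance point near x = 2 mm. Origin at mid length, on the underside
- scope_head (a point): under the middle of the scope's head, on the underside, at scope x = +48 mm
- scope_tail (a point): under the scope's handle, on the underside, at scope x = -48 mm
- charger: charger: plain black oblong block 90 mm (own x) x 42 mm (y) x 38 mm high, lying flat, 0.15 to 0.31 kg; origin at the centre of its underside. Either way round fits its nest
- dropper: bystander, loose: small white bottle, 32 mm across, 85 mm high, standing just outside the case's front (-x) panel; origin at the centre of its underside
- pot: bystander, loose: small white jar, 44 mm across, 60 mm high, standing just outside the case's left (+y) panel; origin at the centre of its underside
- cleaner: bystander, loose: clear bottle, 52 mm across, 140 mm high; origin at the centre of its underside
- mug: bystander, loose: white mug, 80 mm across, 90 mm high, handle to its own +y; origin at the centre of its underside
- wipes: bystander, loose: white can, 80 mm across, 120 mm high; origin at the centre of its underside
- tissues: bystander, loose: paper box 110 x 90 mm, 80 mm high; origin at the centre of its underside
- glasses_case: bystander, loose: hard spectacle case 160 (own x) x 60 mm, 50 mm high; origin at the centre of its underside
There are look-alikes about, which are no part of the job. What is shaped like the charger but orange or red is not meant.

How it is judged:
By the outcome, as a careful person would: the job done as asked, in the order asked, and still so for the second after the job is handed in, with the robot touching nothing.
It also fails if it takes over 72 s, if anything falls off the work surface, if the arm or the gripper's body presses on something with over 40 N, if the wrist force passes 120 N, or if a joint passes its speed limit or range.

## Robot

A 7-joint arm with a two-finger parallel gripper is mounted at the origin on the work surface. World frame = base frame: x ahead of the robot, y to its left, z up, the work surface at z = 0. Lengths are in m, angles in rad, forces in N, time in s.
With the tool pointing down it reaches from about 0.4 to 0.85 m from the base axis. Payload 10.4 kg.
Tool frame: the origin (TCP) lies on the centre line of the jaws, within the pads' length; the fingertips stand 14 mm ahead of it and the grasp point (between the pads) lies 5 mm behind it; z points along the fingers, y is the direction in which the jaws open and shut (so a half turn about z gives the same grasp; the last joint's range is limited). The gripper opens to 87 mm and grips with 3 to 60 N. Pads are 19 mm wide; open, the fingers measure 117 mm over their backs; the gripper's body (75 mm by 190 mm) begins 51 mm behind the grasp point.
Start: joints at [-1.345, 0.332, -0.065, 1.46, 0.022, 1.35, -0.088], TCP at [0.154, 0.606, 0.237] pointing down, gripper open.
Joint ranges: [-2.6, 2.6], [-0.5, 2.12], [-1.47, 1.34], [0.16, 2.42], [-1.27, 4.41], [0.06, 2.06], [-2.6, 2.6]. Speed limits (rad/s): [2.22, 2.22, 2.79, 2.79, 3.14, 3.14, 3.14].

## Interface

Orientations are given as a rotation vector (axis times angle).
In Python, from cell import ctrl gives the robot as it stands.
- The arm moves only by the tool apply_moves, never from a script. Its arguments are lists of equal length, an entry for each row: "linear": the shift along the world's x, y, z in cm, a list of three; "roll": the turn about the world's z in rad. A call has 1 to 5 rows; each row is the pose to reach, as a shift and turn from the pose measured when the call began; what a row does not reach only later rows make up. A row lasts 1/12 s, in which the tool goes at most 41.7 mm and 7.16 degrees, less where a joint would pass 70% of its speed; a pose out of reach is approached as far as the arm can. A call with a gripper value outside its range is refused whole. "grip" is the opening, from 0 (shut) to 1 (fully open), set as the call begins (left out, the last holds). The fingers move at their own pace and stop on an object; "newtons" is the grip in N (left out, the last holds). Time passes only in rows, so rows that repeat a pose let the fingers close. It gives the time, the measured TCP pose, the force and the opening at its end, in the units of the state.
- ctrl.sense(): the state, without advancing time (a new reading comes with each control period).
- ctrl.read_camera(name): name is "scene" or "side" or "wrist"; returns (picture, depth): 420x560x3 uint8, blue, green, red; 420x560 float32, m along the optical axis (not along the pixel's ray), 0 where there is no reading.
- ctrl.camera_info(name): a dict with "vertical_fov" (degrees; the focal length in pixels is half the picture's height over the tangent of half this angle, whatever the lens; pixels are square), "cx", "cy" (the principal point, pixels), "rvec" (rotation vector, rad) and "tvec" (3), from world to camera coordinates, as OpenCV has them; the wrist camera has in their place "hand_eye" (4x4, takes a point from camera to tool coordinates, whose origin is the TCP and whose axes are the flange's). Camera axes: x right, y down, z forward; pixel columns grow to the right and rows downward; lengths in m; the calibration is good to about 2 mm. A picture is of the moment at which its call begins: read the wrist's pose just before it. camera_info takes no time and is no camera call.
- ctrl.finish_job(): hands the job in, once; it reports no verdict.
Trained networks look in the newest picture that a camera, given by its name, has taken for a name from the list of things; names that differ only in an ending like _2 or _b are one class to them, and where a whole thing is asked for, a point or a joint stands for the part that bears it (a point fixed in the world has none). Each returns a list of dicts, best first, with "p" (0 to 1); they miss things now and then, are a little off and sometimes report something else, mostly with a low value. They report only what shows in the picture. A call takes as long as a camera call. They do not tell look-alikes from the thing itself.
- ctrl.silhouettes(camera, query): "region" (420x560 bool, what is visible of it) and "rect" ([centre column, centre row, width, height] in pixels, round what is visible of it).
The state is a dict: "time": time; "q": joint angles; "qd": joint speeds; "joint_efforts": joint torques, N m; "tcp_pos": TCP position; "ee_rot": TCP orientation; "force": force on the tool from outside, world axes, zero at the start; "moment": the same for the moment, N m; "opening": finger opening in m.
Only numpy, scipy, OpenCV 4.12 (cv2) and the standard library are available. Lean on these libraries where they do the work, as an engineer would, in place of code of your own. Each camera call takes 0.05 s, during which the arm holds its last target.

## Working session

There is one attempt and no reset: what is moved stays moved. The work goes in short steps, Python scripts to look and compute and a tool call to move; the robot and the scene stay as the last step left them, time stands still between calls to the robot, and variables do not carry over. Pictures are saved under pics/ and viewed, and the job is handed in when it is done.

Besides the shell and the picture viewer there is one more tool, called by a JSON object that holds its "method" and its "body". apply_moves: Moves the arm, as the interface text tells. Its arguments: {"type":"object","properties":{"linear":{"type":"array","items":{"type":"array","items":{"type":"number"}}},"roll":{"type":"array","items":{"type":"number"}},"grip":{"type":"number"},"newtons":{"type":"number"}},"required":["linear","roll"]}

```bash
ls -la; mkdir -p pics
cat > h.py <<'E'
import numpy as np,cv2,pickle
from cell import ctrl
from scipy.spatial.transform import Rotation as R
def cam(name,st=None):
    i=ctrl.camera_info(name); f=210/np.tan(np.radians(i['vertical_fov'])/2)
    if 'hand_eye' in i:
        st=st or ctrl.sense(); T=np.eye(4);T[:3,:3]=R.from_rotvec(st['ee_rot']).as_matrix();T[:3,3]=st['tcp_pos']
        return f,i['cx'],i['cy'],T@np.array(i['hand_eye'])
    T=np.eye(4);T[:3,:3]=R.from_rotvec(i['rvec']).as_matrix();T[:3,3]=i['tvec']
    return f,i['cx'],i['cy'],np.linalg.inv(T)
def cloud(name,depth,C=None):
    f,cx,cy,T=C or cam(name); v,u=np.mgrid[:420,:560]
    P=np.stack([(u-cx)/f*depth,(v-cy)/f*depth,depth],-1)
    W=P@T[:3,:3].T+T[:3,3]; W[depth==0]=np.nan
    return W
def proj(name,p,C=None):
    f,cx,cy,T=C or cam(name); q=np.linalg.inv(T)@np.append(p,1); return f*q[0]/q[2]+cx,f*q[1]/q[2]+cy
def grab(name,tag):
    st=ctrl.sense(); C=cam(name,st); im,d=ctrl.read_camera(name); cv2.imwrite(f'pics/{tag}.png',im)
    W=cloud(name,d,C); pickle.dump((im,d,C,W),open(f'pics/{tag}.pkl','wb')); return im,d,C,W
def load(tag): return pickle.load(open(f'pics/{tag}.pkl','rb'))
E
python3 - <<'E'
from h import *
print(ctrl.sense())
for c in ('scene','side','wrist'):
    print(ctrl.camera_info(c)); grab(c,c+'0')
print(ctrl.sense()['time'])
E
```

```text
total 12
drwxr-xr-x  3 agent agent 4096 Dec  6 15:34 .
drwxr-xr-x 23 root  root  4096 Dec  6 15:34 ..
drwxr-xr-x  2 agent agent 4096 Dec  6 15:34 pics
{'time': 0.0, 'q': array([-1.34459437,  0.33285474, -0.06470254,  1.4609775 ,  0.02159679,
        1.34990616, -0.0884894 ]), 'qd': array([-0.00012028, -0.00150953,  0.0002784 , -0.00158697, -0.00071951,
        0.00150312, -0.00032269]), 'joint_efforts': array([ 1.37667057e-04, -6.23254609e+01,  2.48983997e-02, -3.89886475e+01,
       -6.14417321e-02,  3.97319079e-02,  1.16977017e-04]), 'tcp_pos': array([0.15381032, 0.60537959, 0.23574736]), 'ee_rot': array([-3.89742557e-01, -3.11720692e+00,  2.27094042e-03]), 'force': array([-0.76940619, -0.08020072,  0.98312156]), 'moment': array([ 0.0204502 ,  0.08266656, -0.03082908]), 'opening': 0.08704111897302468}
{'vertical_fov': 42.225470014027756, 'cx': 278.62757969987507, 'cy': 209.07808967163857, 'rvec': array([ 1.54730476,  2.11141838, -0.78763457]), 'tvec': array([ 0.19806589, -0.34041067,  1.74881676])}
{'vertical_fov': 53.10672120176115, 'cx': 278.67946786602965, 'cy': 206.28543025906444, 'rvec': array([ 2.04879091, -0.49764571,  0.2825052 ]), 'tvec': array([-0.48051128,  0.13823442,  1.17073125])}
{'vertical_fov': 59.449726995778484, 'cx': 283.3843699825378, 'cy': 210.02126743207003, 'hand_eye': array([[ 1.45189517e-04, -9.68286553e-01, -2.49842209e-01,
         6.91828378e-02],
       [ 9.99999816e-01, -6.50763107e-06,  6.06345671e-04,
        -1.60708485e-04],
       [-5.88742240e-04, -2.49842251e-01,  9.68286374e-01,
        -1.47542483e-01],
       [ 0.00000000e+00,  0.00000000e+00,  0.00000000e+00,
         1.00000000e+00]])}
0.15
```

View pics/scene0.png

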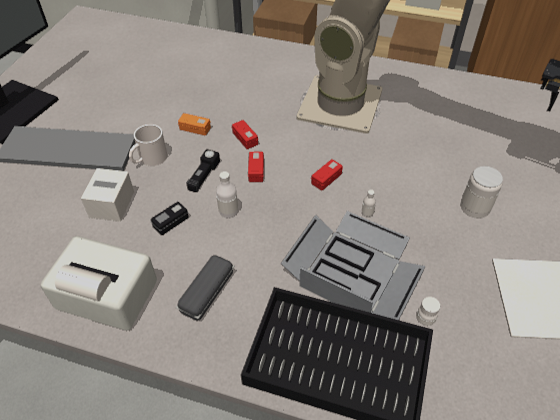

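View pics/side0.png

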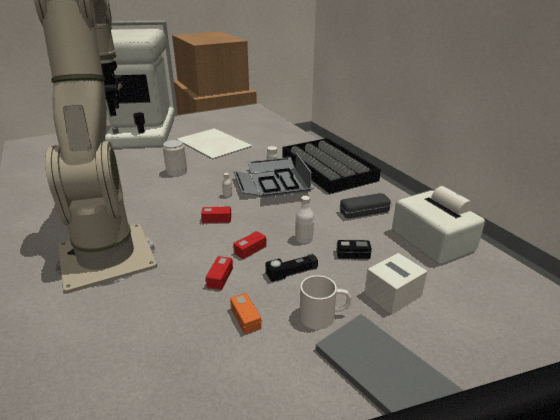

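View pics/wrist0.png

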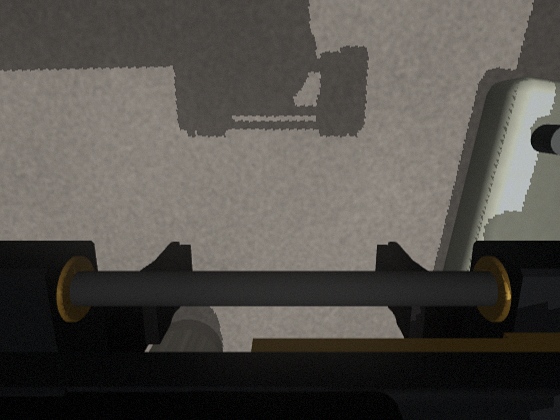

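The scene image shows the black scope at about (204,169) and the black charger at about (170,217). The case is at (355,265), with the dropper at (369,203) and the pot at (429,311). The orange block (195,124) and the red ones (245,133), (256,166) and (327,174) are look-alikes. Next I'll check detections and measure.

Run:
```python
from h import *
im,d,C,W=load('scene0')
out={}
for cam_ in ('scene','side'):
  Wc=load(cam_+'0')[3]
  for q in ('scope','charger','dropper','pot','cleaner','front_panel','left_panel','right_panel','glasses_case'):
    for r in ctrl.silhouettes(cam_,q)[:3]:
        P=Wc[r['region']]; P=P[~np.isnan(P[:,0])]
        out.setdefault((cam_,q),[]).append((r['p'],r['region']))
        print(cam_,q,round(r['p'],2),np.round(r['rect']),np.round(np.median(P,0),3) if len(P) else None, len(P))
pickle.dump(out,open('pics/sil.pkl','wb'))
c=im[100:340,140:460]; cv2.imwrite('pics/crop1.png',cv2.resize(c,None,fx=2.5,fy=2.5,interpolation=cv2.INTER_CUBIC))
print(ctrl.sense()['time'])
```

```text
scene scope 0.57 [203. 172.  31.  46.] [ 0.426 -0.289  0.028] 675
scene scope 0.44 [352. 268. 138. 105.] [0.621 0.183 0.019] 9605
scene charger 0.9 [327. 174.  30.  30.] [0.354 0.043 0.035] 527
scene charger 0.85 [194. 121.  34.  18.] [ 0.27  -0.392  0.033] 515
scene charger 0.75 [256. 166.  21.  34.] [ 0.386 -0.154  0.035] 476
scene dropper 0.58 [369. 203.   7.  26.] [0.441 0.176 0.046] 271
scene pot 0.37 [400. 291.  53.  54.] [0.661 0.293 0.023] 1487
scene cleaner 0.86 [228. 196.  22.  44.] [ 0.549 -0.172  0.075] 768
scene front_panel 0.87 [372. 234.  75.  46.] [0.515 0.205 0.02 ] 1704
scene left_panel 0.9 [398. 290.  54.  58.] [0.66  0.295 0.023] 1580
scene left_panel 0.31 [228. 196.  24.  41.] [ 0.55  -0.171  0.076] 690
scene right_panel 0.74 [306. 248.  44.  66.] [0.604 0.058 0.03 ] 1397
scene glasses_case 0.58 [204. 287.  55.  62.] [ 0.801 -0.129  0.047] 1811
scene glasses_case 0.46 [399. 291.  54.  60.] [0.663 0.294 0.023] 1663
side scope 0.87 [291. 268.  56.  26.] [ 0.41  -0.31   0.027] 856
side charger 0.96 [353. 252.  31.  22.] [ 0.604 -0.32   0.032] 628
side charger 0.89 [
[... 151 characters left out ...]
7.] [0.423 0.165 0.038] 173
side dropper 0.52 [326. 302.  48.  57.] [ 0.394 -0.486  0.057] 1732
side pot 0.44 [271. 155.   7.  13.] [0.69 0.35 0.04] 94
side pot 0.26 [290. 267.  56.  28.] [ 0.414 -0.31   0.027] 886
side cleaner 0.84 [304. 221.  20.  49.] [ 0.52  -0.196  0.068] 675
side front_panel 0.56 [246. 184.  26.  26.] [0.506 0.191 0.021] 383
side left_panel 0.81 [271. 166.  45.  14.] [0.646 0.292 0.022] 514
side left_panel 0.27 [395. 284.  62.  66.] [ 0.578 -0.512  0.07 ] 2538
side right_panel 0.68 [286. 194.  45.  10.] [0.594 0.044 0.042] 129
side glasses_case 0.69 [365. 206.  50.  26.] [ 0.768 -0.157  0.039] 913
side glasses_case 0.51 [288. 194.  44.   8.] [0.573 0.043 0.043] 94
1.05
```

View pics/crop1.png

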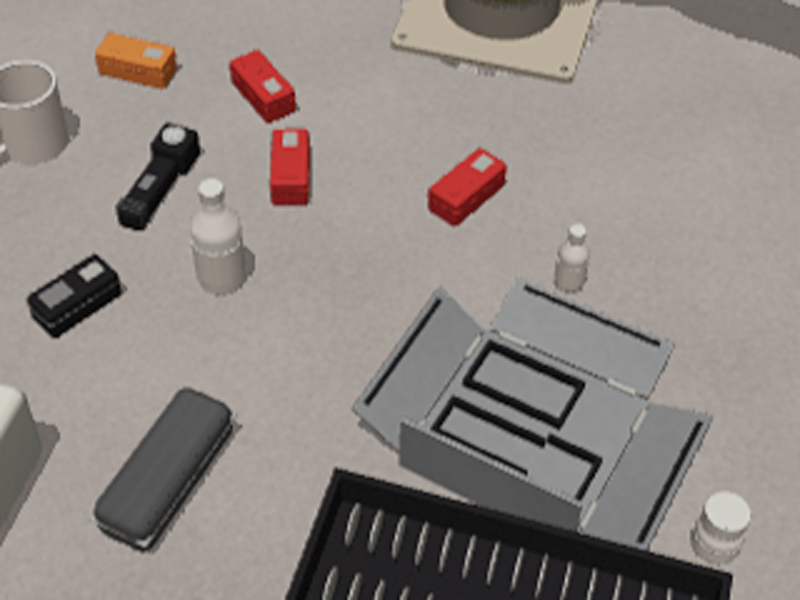

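The crop confirms the charger is the black block at scene (170,217): plain oblong and black, while the other four are red or orange. The scope is at (204,169), head towards (211,157). Now I'll fit poses from the depth data.

Run:
```python
from h import *
Ws=load('scene0')[3]; Wd=load('side0')[3]; ims=load('scene0')[0]; imd=load('side0')[0]
# table height check
for n,W in (('scene',Ws),('side',Wd)):
    m=(abs(W[...,0]-0.45)<.05)&(abs(W[...,1]+0.03)<.05); z=W[m][:,2]; print(n,'table z',np.nanmedian(z),np.nanstd(z))
def rect(P,tag):
    r=cv2.minAreaRect((P[:,:2]*1000).astype(np.float32)); print(tag,len(P),np.round(r[0],1),np.round(r[1],1),round(r[2],1))
for n,W,im in (('scene',Ws,ims),('side',Wd,imd)):
    x,y,z=W[...,0],W[...,1],W[...,2]
    m=(np.hypot(x-.59,y+.315)<.08)&(z>.034)&(z<.045); rect(W[m],n+' charger top')
    m=(np.hypot(x-.59,y+.315)<.08)&(z>.008)&(z<.045); rect(W[m],n+' charger all')
    m=(np.hypot(x-.42,y+.30)<.10)&(z>.026)&(z<.045)&(np.hypot(x-.55,y+.17)>.05); rect(W[m],n+' scope top')
    m=(np.hypot(x-.42,y+.30)<.10)&(z>.035)&(z<.046); rect(W[m],n+' scope head top')
# top-down map
H=np.zeros((600,800,3),np.uint8)+60
for W,im in ((Wd,imd),(Ws,ims)):
    P=W.reshape(-1,3);c=im.reshape(-1,3); k=~np.isnan(P[:,0]); P=P[k];c=c[k]
    o=np.argsort(P[:,2]);P=P[o];c=c[o]
    u=(P[:,1]+.45)/.9*800; v=(P[:,0]-.2)/.675*600
    k=(u>=0)&(u<799)&(v>=0)&(v<599)&(P[:,2]<.3)
    for a,b,cc in zip(u[k].astype(int),v[k].astype(int),c[k]): H[b:b+2,a:a+2]=cc
cv2.imwrite('pics/top.png',H)
```

```text
scene table z -0.0007818958826115718 0.0024221035382018755
side table z -0.0008225601466226307 0.001414895705662643
scene charger top 394 [ 618.3 -308.9] [45.2 89.5] 59.3
scene charger all 677 [ 603.  -306.4] [ 67.2 126. ] 76.7
scene scope top 425 [ 432.5 -296.1] [ 44.8 139.9] 84.3
scene scope head top 150 [ 391.7 -291.9] [44.8 57.8] 84.3
side charger top 302 [ 611.  -311.7] [45.2 89.5] 61.7
side charger all 570 [ 610.9 -313.1] [47.7 90.6] 61.7
side scope top 473 [ 425.  -297.5] [ 48.  138.1] 87.1
side scope head top 175 [ 378.1 -295.2] [48.2 41.6] 88.5
```

View pics/top.png

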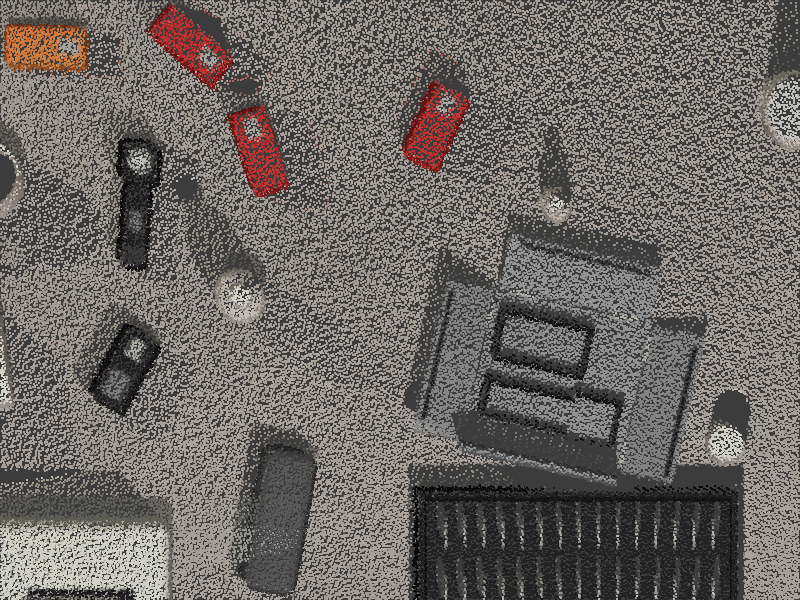

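The two views roughly agree: charger about (0.613,-0.310), scope about (0.43,-0.297) with its head towards the robot. The case is at about (0.62,0.17), yaw around -13°. The wrist camera should be more precise, so I'll fly over the case first, then go on to the scope.

{"method": "apply_moves", "body": {"linear": [[3, -2.6, 0.7], [6, -5.2, 1.4], [9, -7.8, 2.1], [12, -10.4, 2.8], [15, -13, 3.5]], "roll": [0, 0, 0, 0, 0]}}

```text
time: 1.47
tcp_pos: [0.3051, 0.4743, 0.2721]
ee_rot: [0.39, 3.117, 0.001]
force: [0.6, -0.2, 0.4]
opening: 0.0867
```

{"method": "apply_moves", "body": {"linear": [[3, -2.6, 0.7], [6, -5.2, 1.4], [9, -7.8, 2.1], [12, -10.4, 2.8], [15, -13, 3.5]], "roll": [0, 0, 0, 0, 0]}}

```text
time: 1.88
tcp_pos: [0.4563, 0.3427, 0.3078]
ee_rot: [0.39, 3.117, 0.002]
force: [0.3, 1.2, 0.2]
opening: 0.0873
```

{"method": "apply_moves", "body": {"linear": [[3, -2.6, 0.7], [6, -5.2, 1.4], [9, -7.8, 2.1], [12, -10.4, 2.8], [15, -13, 3.5]], "roll": [0, 0, 0, 0, 0]}}

```text
time: 2.3
tcp_pos: [0.6075, 0.2113, 0.3434]
ee_rot: [0.389, 3.117, 0.002]
force: [0.9, -0.3, 0.5]
opening: 0.0869
```

Tracking is tight. One more small step, then a wrist picture.

{"method": "apply_moves", "body": {"linear": [[3, -2.5, 0], [6, -5, 0], [6, -5, 0]], "roll": [0, 0, 0]}}

```text
time: 2.55
tcp_pos: [0.6713, 0.1534, 0.3415]
ee_rot: [0.403, 3.115, -0.006]
force: [-0.6, -1.1, -0.4]
opening: 0.0866
```

Run:
```python
from h import *
grab('wrist','w1'); print(ctrl.sense()['tcp_pos'],ctrl.sense()['time'])
```

```text
[0.66955281 0.15673624 0.34185146] 2.6
```

View pics/w1.png

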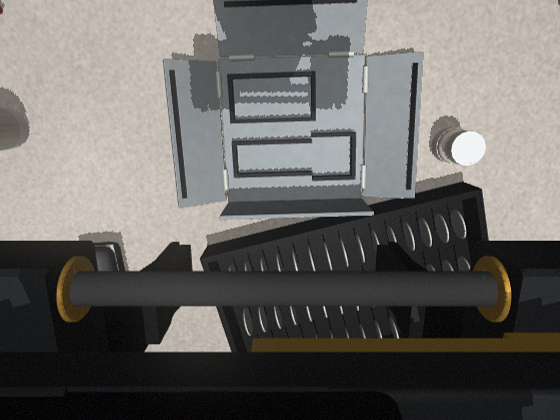

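The wrist view shows the oblong nest at (272,97), the stepped nest at (294,155) and the pot at (467,147). The front panel is cut off at the top and the arm was still settling. I'll shift back 5 cm, settle and retake.

{"method": "apply_moves", "body": {"linear": [[-2.5, 0, 0], [-5, 0, 2], [-5, 0, 2], [-5, 0, 2]], "roll": [0, 0, 0, 0]}}

```text
time: 2.93
tcp_pos: [0.6188, 0.1579, 0.3638]
ee_rot: [0.396, 3.114, 0.001]
force: [0.5, 0.2, -0.5]
opening: 0.0871
```

Run:
```python
from h import *
s=ctrl.sense();im,d,C,W=grab('wrist','w2'); e=ctrl.sense();print(s['tcp_pos'],e['tcp_pos'],e['time'],np.abs(s['qd']).max())
cv2.imwrite('pics/w2c.png',cv2.resize(im[:260,140:500],None,fx=2.2,fy=2.2,interpolation=cv2.INTER_CUBIC))
```

```text
[0.61882258 0.15788714 0.36383239] [0.61916721 0.15768485 0.36259734] 2.9833 0.04484474462305346
```

View pics/w2c.png

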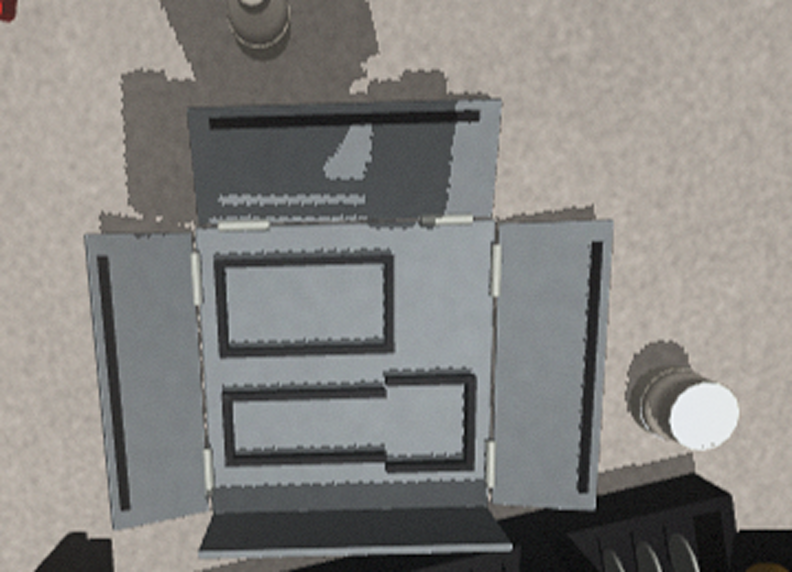

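```bash
cat >> h.py <<'E'
def plane(C,uv,z):
    f,cx,cy,T=C; uv=np.atleast_2d(uv); r=np.stack([(uv[:,0]-cx)/f,(uv[:,1]-cy)/f,np.ones(len(uv))],1)@T[:3,:3].T
    s=(z-T[2,3])/r[:,2]; return T[:3,3]+r*s[:,None]
E
python3 - <<'E'
from h import *
for tag in ('w1','w2'):
    im,d,C,W=load(tag)
    g=im.max(2); m=(g<70).astype(np.uint8)
    x,y,z=W[...,0],W[...,1],W[...,2]
    m[~((np.hypot(x-.62,y-.17)<.125)&(z>.004)&(z<.032))]=0
    n,l,s,c=cv2.connectedComponentsWithStats(m)
    for i in range(1,n):
        if s[i,4]>300:
            v,u=np.nonzero(l==i); P=plane(C,np.stack([u,v],1)+0.0,.022)
            r=cv2.minAreaRect((P[:,:2]*1000).astype(np.float32))
            print(tag,s[i],np.round(r[0],1),np.round(r[1],1),round(r[2],2),'depth z',np.nanpercentile(z[l==i],[10,50,90]).round(4))
    k=(np.hypot(x-.62,y-.17)<.10)&(g>90)&(z<.018)&(z>0);print('floor z',np.nanmedian(z[k]))
E
```

```text
w1 [ 227   71   89   52 1096] [580.4 161.4] [105.8  56.9] 77.12 depth z [0.0188 0.0214 0.0226]
w1 [ 232  132  124   48 1242] [657.  169.2] [154.6  59.1] 76.27 depth z [0.0118 0.0211 0.0224]
w1 [227 199 124   8 562] [712.9 148. ] [160.7   6.8] 77.23 depth z [0.0089 0.0193 0.0296]
floor z 0.009602330316063251
w2 [237 116  82  46 894] [580.3 161.1] [104.7  57. ] 77.11 depth z [0.0137 0.0213 0.0226]
w2 [ 241  170  115   45 1329] [657.1 169.4] [154.9  60.6] 77.2 depth z [0.0109 0.0207 0.0223]
w2 [237 230 115  10 677] [712.7 149.2] [159.9  10.1] 77.35 depth z [0.009  0.0187 0.0291]
floor z 0.009590300430815657
```

The nest ribs fit their known sizes (105x57 against 106x58 mm, 155x60 against 156x60). That puts the case origin at about (0.6264,0.1763) with yaw -12.9°. On to the scope.

{"method": "apply_moves", "body": {"linear": [[-1.2, -3.9, -0.4], [-2.4, -7.8, -0.8], [-3.6, -11.7, -1.2], [-4.8, -15.6, -1.6], [-6, -19.5, -2]], "roll": [0.04, 0.08, 0.12, 0.16, 0.18]}}

```text
time: 3.4
tcp_pos: [0.5584, -0.0386, 0.3417]
ee_rot: [0.11, 3.139, -0.001]
force: [0.7, -0.8, -0.6]
opening: 0.0869
```

{"method": "apply_moves", "body": {"linear": [[-1.2, -3.9, -0.4], [-2.4, -7.8, -0.8], [-3.6, -11.7, -1.2], [-4.8, -15.6, -1.6], [-6, -19.5, -2]], "roll": [0, 0, 0, 0, 0]}}

```text
time: 3.82
tcp_pos: [0.4977, -0.2352, 0.321]
ee_rot: [0.109, 3.14, -0.001]
force: [0.6, -0.8, 0.4]
opening: 0.087
```

{"method": "apply_moves", "body": {"linear": [[-1, -3.4, -1], [-2, -6.8, -2], [-2, -6.8, -2], [-2, -6.8, -2]], "roll": [0, 0, 0, 0]}}

```text
time: 4.15
tcp_pos: [0.4765, -0.3051, 0.2998]
ee_rot: [-0.116, -3.137, 0.001]
force: [0.8, 0.7, 0.3]
opening: 0.0869
```

Run:
```python
from h import *
s=ctrl.sense();im,d,C,W=grab('wrist','w3'); e=ctrl.sense();print(s['tcp_pos'],e['tcp_pos'],s['q'].round(2),e['time'],np.abs(s['qd']).max())
g=im.max(2);x,y,z=W[...,0],W[...,1],W[...,2]
def rect(m,zz,t):
    m=m.astype(np.uint8);n,l,st,_=cv2.connectedComponentsWithStats(m);i=1+np.argmax(st[1:,4]);v,u=np.nonzero(l==i)
    P=plane(C,np.stack([u,v],1),zz) if zz else W[l==i]
    r=cv2.minAreaRect((P[:,:2]*1000).astype(np.float32));print(t,len(u),np.round(r[0],1),np.round(r[1],1),round(r[2],2),np.nanmedian(z[l==i]).round(4))
near=(np.hypot(x-.43,y+.297)<.11)
rect(near&(z>.026)&(z<.033),None,'handle');rect(near&(z>.037)&(z<.046),None,'head');rect(near&(z>.024)&(z<.046),None,'both')
```

```text
[ 0.47646735 -0.3051121   0.2997568 ] [ 0.4777081  -0.30329387  0.3001427 ] [-0.05  0.19  0.63  1.55 -0.11  1.44  2.08] 4.2 0.052394974891072046
handle 2072 [ 448.  -297.5] [30.1 94.7] 85.74 0.0293
head 1507 [ 379.3 -292.4] [41.7 41.4] 85.91 0.0397
both 3893 [ 426.2 -296.3] [ 44.1 138.8] 85.16 0.0307
```

View pics/w3.png

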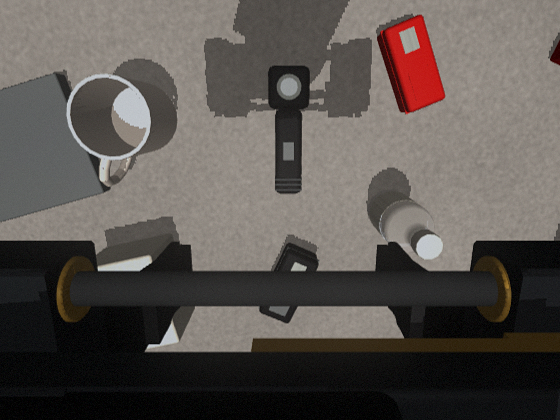

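In this wrist view the scope's head is at (288,87) and its tail at (288,190). Its origin is (0.4265,-0.296), axis azimuth 175.8°, and the tool is already aligned to that. I'll go to grasp at scope x=+2 with TCP at z≈0.029.

{"method": "apply_moves", "body": {"linear": [[-2.6, 0.3, -3], [-5.3, 0.7, -6], [-5.3, 0.7, -10], [-5.3, 0.7, -14], [-5.3, 0.7, -18]], "roll": [0, 0, 0, 0, 0]}}

```text
time: 4.62
tcp_pos: [0.4258, -0.2946, 0.1191]
ee_rot: [0.107, 3.139, 0.0]
force: [0.8, -0.1, 0.2]
opening: 0.087
```

Run:
```python
from h import *
s=ctrl.sense();print(s['tcp_pos'],(np.array([.4245,-.2960,.029])-s['tcp_pos'])*100, np.degrees(2*np.arctan2(s['ee_rot'][1],s['ee_rot'][0]))%360)
```

```text
[ 0.42580447 -0.29460784  0.11911767] [-0.1304469  -0.13921632 -9.011767  ] 176.10890285770017
```

{"method": "apply_moves", "body": {"linear": [[-0.1, -0.1, -3.5], [-0.1, -0.1, -7], [-0.1, -0.1, -9], [-0.1, -0.1, -9]], "roll": [0, 0, 0, 0]}}

```text
time: 4.95
tcp_pos: [0.4233, -0.2926, 0.0251]
ee_rot: [-0.102, -3.135, -0.005]
force: [-1.1, 1.4, -0.6]
opening: 0.0872
```

{"method": "apply_moves", "body": {"linear": [[0, 0, 0], [0, 0, 0], [0, 0, 0], [0, 0, 0], [0, 0, 0]], "roll": [0, 0, 0, 0, 0], "grip": 0.2, "newtons": 35}}

```text
time: 5.37
tcp_pos: [0.4242, -0.2928, 0.0262]
ee_rot: [-0.102, -3.137, -0.004]
force: [-0.4, 0.7, 0.9]
opening: 0.0613
```

{"method": "apply_moves", "body": {"linear": [[0, -0.3, 0.3], [0, -0.3, 0.3], [0, -0.3, 0.3], [0, -0.3, 0.3], [0, -0.3, 0.3]], "roll": [0, 0, 0, 0, 0], "grip": 0.2}}

```text
time: 5.78
tcp_pos: [0.4241, -0.2959, 0.0292]
ee_rot: [-0.102, -3.137, -0.004]
force: [-0.6, 0.0, 2.9]
opening: 0.0298
```

{"method": "apply_moves", "body": {"linear": [[0, 0, 0], [0, 0, 0], [0, 0, 0], [0, 0, 0], [0, 0, 0]], "roll": [0, 0, 0, 0, 0], "grip": 0, "newtons": 35}}

```text
time: 6.2
tcp_pos: [0.4241, -0.2959, 0.0292]
ee_rot: [-0.102, -3.137, -0.004]
force: [0.1, 0.1, 1.6]
opening: 0.0296
```

Scope gripped (29.6 mm opening). Lifting and carrying it to the case, turning -1.73 rad.

{"method": "apply_moves", "body": {"linear": [[0, 0, 3.5], [0, 0, 7.5], [0, 0, 11.5], [0, 0, 15.5], [0, 0, 19.5]], "roll": [0, 0, -0.05, -0.15, -0.27]}}

```text
time: 6.62
tcp_pos: [0.4233, -0.2956, 0.2257]
ee_rot: [-0.53, -3.093, -0.005]
force: [1.8, -0.4, -3.0]
opening: 0.0295
```

{"method": "apply_moves", "body": {"linear": [[1.7, 3.4, 0.5], [3.4, 6.8, 1], [5.1, 10.2, 1.5], [6.8, 13.6, 2], [8.5, 17, 2]], "roll": [-0.12, -0.24, -0.36, -0.48, -0.6]}}

```text
time: 7.03
tcp_pos: [0.5046, -0.1329, 0.2461]
ee_rot: [-1.358, -2.83, -0.007]
force: [0.5, -0.8, -2.8]
opening: 0.0295
```

{"method": "apply_moves", "body": {"linear": [[1.7, 3.4, 0.5], [3.4, 6.8, 1], [5.1, 10.2, 1.5], [6.8, 13.6, 2], [8.5, 17, 2]], "roll": [-0.12, -0.24, -0.36, -0.48, -0.6]}}

```text
time: 7.45
tcp_pos: [0.5902, 0.039, 0.2666]
ee_rot: [-2.142, -2.297, -0.009]
force: [0.9, 0.0, -1.7]
opening: 0.0297
```

```bash
cat >> h.py <<'E'
def rel(x,y,z,az):
    s=ctrl.sense(); a=np.degrees(2*np.arctan2(s['ee_rot'][1],s['ee_rot'][0]))%360
    print('tcp',s['tcp_pos'].round(4),'az',a.round(2),'d cm',((np.array([x,y,z])-s['tcp_pos'])*100).round(2),'roll',round(np.radians((az-a+180)%360-180),3),'t',s['time'],'open',round(s['opening'],4),'F',s['force'].round(1))
O=np.array([.6264,.1763]);YAW=np.radians(-12.9)
def c2w(x,y): c,s=np.cos(YAW),np.sin(YAW); return O+np.array([c*x-s*y,s*x+c*y])/1000
E
python3 -c "
from h import *
p=c2w(32,2.4);print(p);rel(*p,.25,77.1);print(ctrl.sense()['q'].round(2))"
```

```text
[0.65812816 0.17149542]
tcp [0.5902 0.039  0.2666] az 94.01 d cm [ 6.79 13.25 -1.66] roll -0.295 t 7.45 open 0.0297 F [ 0.9  0.  -1.7]
[-0.54  0.25  0.48  1.54 -0.12  1.38  0.02]
```

{"method": "apply_moves", "body": {"linear": [[1.7, 3.4, 0], [3.4, 6.8, 0], [5.1, 10.2, 0], [6.8, 13.3, 0], [6.8, 13.3, 0]], "roll": [-0.1, -0.2, -0.295, -0.295, -0.295]}}

```text
time: 7.87
tcp_pos: [0.6583, 0.1814, 0.2634]
ee_rot: [-2.445, -1.967, -0.007]
force: [0.3, 0.7, -2.9]
opening: 0.0295
```

Run:
```python
from h import *
p=c2w(32,2.4);im,d,C,W=grab('wrist','w4');rel(*p,.10,77.1)
g=im.max(2); m=(g<70).astype(np.uint8)
x,y,z=W[...,0],W[...,1],W[...,2]
m[~((np.hypot(x-.62,y-.17)<.125)&(z>.004)&(z<.032))]=0
n,l,s,c=cv2.connectedComponentsWithStats(m)
for i in range(1,n):
    if s[i,4]>300:
        v,u=np.nonzero(l==i); P=plane(C,np.stack([u,v],1)+0.0,.022)
        r=cv2.minAreaRect((P[:,:2]*1000).astype(np.float32))
        print(s[i],np.round(r[0],1),np.round(r[1],1),round(r[2],2))
```

```text
tcp [0.6579 0.1772 0.2638] az 77.48 d cm [  0.03  -0.57 -16.38] roll -0.007 t 7.9167 open 0.0293 F [-0.2 -0.8 -2.6]
[191 166  38  75 643] [575. 175.] [82.9 39.5] 77.13
```

View pics/w4.png

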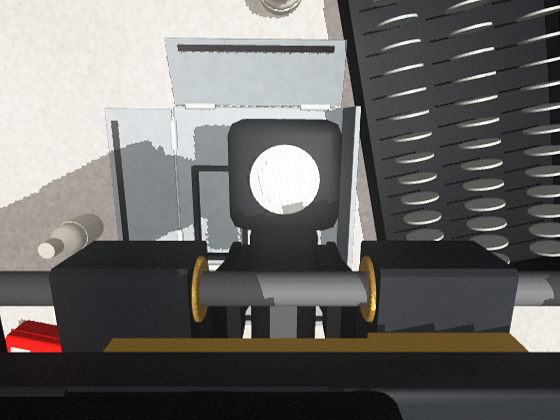

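Run:
```python
from h import *
im,d,C,W=load('w4'); f,cx,cy,T=C
inv=lambda P:(P[:,:2]-O)@np.array([[np.cos(YAW),-np.sin(YAW)],[np.sin(YAW),np.cos(YAW)]])*1000
m=(im.max(2)<70); x,y,z=W[...,0],W[...,1],W[...,2]
m&=(np.hypot(x-.62,y-.17)<.125)&(z>.004)&(z<.032)
m=m.astype(np.uint8);n,l,s,_=cv2.connectedComponentsWithStats(m);i=1+np.argmax(s[1:,4]);v,u=np.nonzero(l==i)
Q=inv(plane(C,np.stack([u,v],1),.022)); print('rib caseframe x min',np.percentile(Q[:,0],[0,2,5]),'y max',np.percentile(Q[:,1],[95,98,100]))
# head in hand
k=(z>.268)&(z<.283)&(np.hypot(x-.67,y-.22)<.06); P=W[k];print(len(P),np.median(P[:,2]))
r=cv2.minAreaRect((P[:,:2]*1000).astype(np.float32));print(r)
st=C[3]; print(inv(np.array([[r[0][0]/1000,r[0][1]/1000,0]])))
```

```text
rib caseframe x min [-69.61294211 -69.3948234  -69.08334686] y max [28.38099398 28.57271511 28.70052657]
12644 0.2735512054876059
((663.16845703125, 209.02359008789062), (76.32351684570312, 52.11328887939453), 77.82986450195312)
[[28.5349198  40.10624805]]
```

The re-check agrees to about 1 mm. Descending to just above the ribs, then correcting.

{"method": "apply_moves", "body": {"linear": [[0, -0.5, -4], [0.1, -0.5, -8], [0.1, -0.5, -12], [0.1, -0.5, -16], [0.1, -0.5, -18.5]], "roll": [-0.007, -0.007, -0.007, -0.007, -0.007]}}

```text
time: 8.33
tcp_pos: [0.6564, 0.1707, 0.0739]
ee_rot: [-2.455, -1.955, 0.004]
force: [-1.1, 0.1, -2.4]
opening: 0.0295
```

{"method": "apply_moves", "body": {"linear": [[0, 0, 0], [0, 0, 0]], "roll": [0, 0]}}

```text
time: 8.5
tcp_pos: [0.6548, 0.1694, 0.0721]
ee_rot: [-2.455, -1.953, 0.011]
force: [0.1, 0.5, -1.5]
opening: 0.0296
```

```bash
python3 -c "
from h import *
p=c2w(32.5,2.4);rel(*p,.0395,77.1)"
```

```text
tcp [0.6548 0.1694 0.0721] az 77.0 d cm [ 0.39  0.2  -3.26] roll 0.002 t 8.5 open 0.0296 F [ 0.1  0.5 -1.5]
```

{"method": "apply_moves", "body": {"linear": [[0.4, 0.2, 0], [0.4, 0.2, 0], [0.4, 0.2, -0.5]], "roll": [0.002, 0.002, 0.002]}}

```text
time: 8.75
tcp_pos: [0.6608, 0.1719, 0.0702]
ee_rot: [-2.455, -1.957, 0.004]
force: [-0.4, -0.7, -1.5]
opening: 0.0299
```

```bash
python3 -c "
from h import *
p=c2w(32.5,2.4);rel(*p,.0395,77.1)"
```

```text
tcp [0.6608 0.1719 0.0702] az 77.12 d cm [-0.22 -0.05 -3.07] roll -0.0 t 8.75 open 0.0299 F [-0.4 -0.7 -1.5]
```

{"method": "apply_moves", "body": {"linear": [[-0.2, -0.1, 0], [-0.2, -0.1, -0.3], [-0.2, -0.1, -0.6], [-0.2, -0.1, -1], [-0.2, -0.1, -1.2]], "roll": [0, 0, 0, 0, 0]}}

```text
time: 9.17
tcp_pos: [0.6585, 0.1709, 0.0576]
ee_rot: [-2.454, -1.956, 0.004]
force: [0.4, -0.7, -1.8]
opening: 0.0297
```

```bash
python3 -c "
from h import *
p=c2w(32.5,2.4);rel(*p,.0395,77.1)"
```

```text
tcp [0.6585 0.1709 0.0576] az 77.12 d cm [ 0.01  0.05 -1.81] roll -0.0 t 9.1667 open 0.0297 F [ 0.4 -0.7 -1.8]
```

{"method": "apply_moves", "body": {"linear": [[0, 0, -0.4], [0, 0.05, -0.8], [0, 0.05, -1.2], [0, 0.05, -1.5], [0, 0.05, -1.7]], "roll": [0, 0, 0, 0, 0]}}

```text
time: 9.58
tcp_pos: [0.6583, 0.1714, 0.0399]
ee_rot: [-2.454, -1.956, 0.005]
force: [-0.6, -0.3, -2.5]
opening: 0.0297
```

```bash
python3 -c "
from h import *
p=c2w(32.5,2.4);rel(*p,.0395,77.1)"
```

```text
tcp [0.6583 0.1714 0.0399] az 77.12 d cm [ 0.04  0.   -0.04] roll -0.0 t 9.5833 open 0.0297 F [-0.6 -0.3 -2.5]
```

The scope went in with no contact force; it's at floor level. Releasing with a partial opening to keep clear of the back wall, then lifting.

{"method": "apply_moves", "body": {"linear": [[0, 0, -0.1], [0, 0, -0.1], [0, 0, -0.1]], "roll": [0, 0, 0], "grip": 0.52}}

```text
time: 9.83
tcp_pos: [0.6586, 0.1714, 0.0393]
ee_rot: [-2.454, -1.956, 0.004]
force: [-0.1, -0.4, -0.0]
opening: 0.0409
```

{"method": "apply_moves", "body": {"linear": [[0, 0, 0.5], [0, 0, 3.5], [0, -1, 7.5], [-0.5, -3.5, 11], [-1, -7, 13]], "roll": [0, 0, 0, 0, 0.1]}}

```text
time: 10.25
tcp_pos: [0.6498, 0.1049, 0.1736]
ee_rot: [-2.351, -2.082, -0.004]
force: [1.3, -0.3, 0.5]
opening: 0.0452
```

```bash
python3 -c "
from h import *
im,*_=grab('wrist','w5');rel(.613,-.311,.3,150)"
```

```text
tcp [0.651  0.0924 0.1778] az 83.22 d cm [ -3.8  -40.34  12.22] roll 1.166 t 10.3 open 0.0453 F [ 3.3 -9.3  3.6]
```

View pics/w5.png

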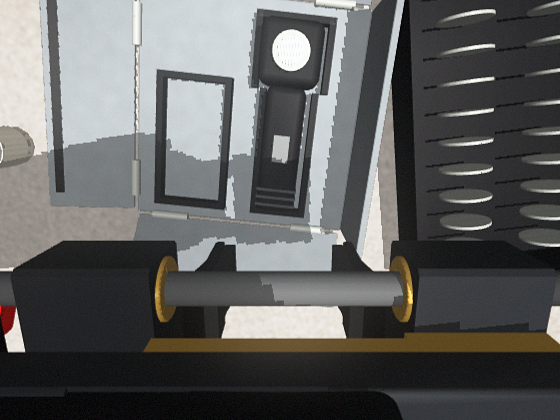

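The scope lies in the stepped nest, with its head in the wide end (head at (290,50), tail at (278,205)). Heading to the charger.

{"method": "apply_moves", "body": {"linear": [[0, -3.5, 2], [0, -7, 4], [0, -10.8, 5.5], [0, -14.8, 6.5], [0, -18.8, 7.5]], "roll": [0.1, 0.22, 0.34, 0.46, 0.58], "grip": 1}}

```text
time: 10.72
tcp_pos: [0.651, -0.0897, 0.2529]
ee_rot: [1.643, 2.671, 0.009]
force: [0.5, -0.1, -0.5]
opening: 0.0705
```

{"method": "apply_moves", "body": {"linear": [[0, -3.8, 1], [0, -7.6, 2], [0, -11.4, 3], [0, -15.2, 4], [0, -19, 4.5]], "roll": [0.12, 0.24, 0.36, 0.48, 0.57]}}

```text
time: 11.13
tcp_pos: [0.6509, -0.2818, 0.3002]
ee_rot: [0.817, 3.026, 0.011]
force: [0.5, 0.4, 0.8]
opening: 0.0866
```

{"method": "apply_moves", "body": {"linear": [[0, -3, 0], [0, -4.5, 0], [0, -4.5, 0], [0, -4.5, 0]], "roll": [0, 0, 0, 0]}}

```text
time: 11.47
tcp_pos: [0.6505, -0.3279, 0.3002]
ee_rot: [0.821, 3.026, 0.01]
force: [0.5, -0.2, -0.1]
opening: 0.087
```

Run:
```python
from h import *
im,d,C,W=grab('wrist','w6');rel(.613,-.311,.029,150); g=im.max(2);x,y,z=W[...,0],W[...,1],W[...,2]
print(ctrl.sense()['q'].round(2))
near=(np.hypot(x-.612,y+.311)<.07)
for lo in (.03,.034):
    m=(near&(z>lo)&(z<.044)).astype(np.uint8);n,l,st,_=cv2.connectedComponentsWithStats(m);i=1+np.argmax(st[1:,4]);k=l==i
    r=cv2.minAreaRect((W[k][:,:2]*1000).astype(np.float32));print(k.sum(),r,np.nanmedian(z[k]))
    v,u=np.nonzero(k);r=cv2.minAreaRect((plane(C,np.stack([u,v],1),.038)[:,:2]*1000).astype(np.float32));print(r)
```

```text
tcp [ 0.6511 -0.3262  0.3002] az 149.79 d cm [ -3.81   1.52 -27.12] roll 0.004 t 11.5167 open 0.087 F [ 0.5  0.3 -0. ]
[ 0.18  0.57  0.4   1.04 -0.22  1.56  1.56]
3107 ((612.3646240234375, -309.6715393066406), (41.985958099365234, 90.15581512451172), 61.354549407958984) 0.03751866536046139
((612.048583984375, -309.4884338378906), (41.522281646728516, 89.01298522949219), 61.321693420410156)
3051 ((612.2301025390625, -309.5791015625), (41.88068389892578, 89.49524688720703), 61.244476318359375) 0.0375387311828308
((612.0467529296875, -309.4510498046875), (41.49421691894531, 88.76559448242188), 61.247962951660156)
```

View pics/w6.png

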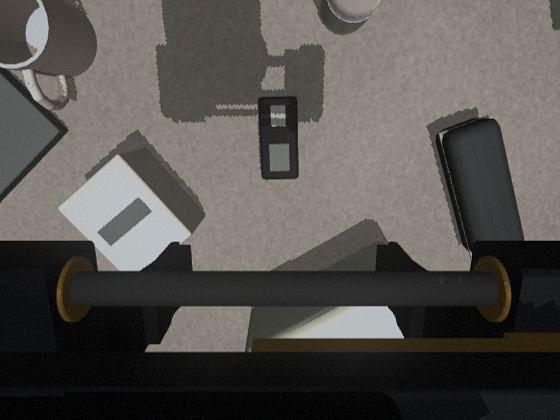

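The charger is the black block at (279,138), 42x90 mm, centre (0.6122,-0.3096), axis 151.3°. Going down to grasp it.

{"method": "apply_moves", "body": {"linear": [[-2, 0.8, -3], [-3.9, 1.7, -6], [-3.9, 1.7, -10], [-3.9, 1.7, -14], [-3.9, 1.7, -18]], "roll": [0.026, 0.026, 0.026, 0.026, 0.026]}}

```text
time: 11.93
tcp_pos: [0.6128, -0.3067, 0.1197]
ee_rot: [0.773, 3.036, 0.013]
force: [1.9, -0.3, -0.6]
opening: 0.0871
```

```bash
python3 -c "
from h import *
rel(.6122,-.3096,.029,151.3)"
```

```text
tcp [ 0.6128 -0.3067  0.1197] az 151.43 d cm [-0.06 -0.29 -9.07] roll -0.002 t 11.9333 open 0.0871 F [ 1.9 -0.3 -0.6]
```

{"method": "apply_moves", "body": {"linear": [[-0.1, -0.3, -3.5], [-0.1, -0.3, -7], [-0.1, -0.3, -9], [-0.1, -0.3, -9]], "roll": [0, 0, 0, 0]}}

```text
time: 12.27
tcp_pos: [0.6097, -0.3058, 0.0247]
ee_rot: [0.771, 3.044, 0.017]
force: [-0.4, 0.8, -0.5]
opening: 0.087
```

```bash
python3 -c "
from h import *
rel(.6122,-.3096,.029,151.3)"
```

```text
tcp [ 0.6097 -0.3058  0.0247] az 151.57 d cm [ 0.25 -0.38  0.43] roll -0.005 t 12.2667 open 0.087 F [-0.4  0.8 -0.5]
```

{"method": "apply_moves", "body": {"linear": [[0.2, -0.4, 0.4], [0.2, -0.4, 0.4], [0.2, -0.4, 0.4], [0.2, -0.4, 0.4]], "roll": [-0.005, -0.005, -0.005, -0.005], "grip": 0.6}}

```text
time: 12.6
tcp_pos: [0.613, -0.3101, 0.0308]
ee_rot: [0.777, 3.039, 0.016]
force: [0.1, 0.4, -0.4]
opening: 0.0678
```

```bash
python3 -c "
from h import *
rel(.6122,-.3096,.029,151.3)"
```

```text
tcp [ 0.613  -0.3101  0.0308] az 151.31 d cm [-0.08  0.05 -0.18] roll -0.0 t 12.6 open 0.0678 F [ 0.1  0.4 -0.4]
```

{"method": "apply_moves", "body": {"linear": [[-0.1, 0, -0.1], [-0.1, 0, -0.1], [-0.1, 0, -0.1], [-0.1, 0, -0.1], [-0.1, 0, -0.1]], "roll": [0, 0, 0, 0, 0], "grip": 0.3, "newtons": 35}}

```text
time: 13.02
tcp_pos: [0.6121, -0.3101, 0.0301]
ee_rot: [0.777, 3.039, 0.016]
force: [-0.2, 0.1, 3.5]
opening: 0.0415
```

```bash
python3 -c "
from h import *
rel(.6122,-.3096,.029,151.3)"
```

```text
tcp [ 0.6121 -0.3101  0.0301] az 151.3 d cm [ 0.01  0.05 -0.11] roll -0.0 t 13.0167 open 0.0415 F [-0.2  0.1  3.5]
```

{"method": "apply_moves", "body": {"linear": [[0, 0, 0], [0, 0, 4], [0, 0, 8], [0, 0, 12], [0, 0, 16]], "roll": [0, 0, 0, -0.05, -0.15], "grip": 0}}

```text
time: 13.43
tcp_pos: [0.6114, -0.3101, 0.1914]
ee_rot: [1.006, 2.972, 0.016]
force: [0.8, -0.4, -1.7]
opening: 0.0417
```

{"method": "apply_moves", "body": {"linear": [[0, 0, 3.8], [-0.2, 3, 6], [-0.4, 7, 6.5], [-0.6, 11, 7], [-0.9, 15, 7]], "roll": [-0.1, -0.2, -0.3, -0.4, -0.5]}}

```text
time: 13.85
tcp_pos: [0.6023, -0.1587, 0.2622]
ee_rot: [1.715, 2.623, 0.015]
force: [1.6, 0.5, -2.9]
opening: 0.0415
```

{"method": "apply_moves", "body": {"linear": [[-0.3, 4, 0], [-0.6, 8, 0], [-0.9, 12, 0], [-1.2, 16, 0], [-1.4, 20, 0]], "roll": [-0.1, -0.2, -0.3, -0.4, -0.5]}}

```text
time: 14.27
tcp_pos: [0.5874, 0.0431, 0.262]
ee_rot: [2.315, 2.11, 0.011]
force: [0.6, 0.5, -1.6]
opening: 0.0417
```

```bash
python3 -c "
from h import *
p=c2w(-41.5,-25);print(p);rel(*p,.0402,77.1)"
```

```text
[0.58036616 0.16119585]
tcp [0.5874 0.0431 0.262 ] az 84.69 d cm [ -0.71  11.81 -22.18] roll -0.133 t 14.2667 open 0.0417 F [ 0.6  0.5 -1.6]
```

{"method": "apply_moves", "body": {"linear": [[-0.2, 4, 0], [-0.4, 8, 0], [-0.7, 11.8, 0], [-0.7, 11.8, -3.5], [-0.7, 11.8, -7.5]], "roll": [-0.08, -0.133, -0.133, -0.133, -0.133]}}

```text
time: 14.68
tcp_pos: [0.5811, 0.1652, 0.188]
ee_rot: [2.444, 1.957, 0.018]
force: [0.4, -1.3, -3.7]
opening: 0.0421
```

{"method": "apply_moves", "body": {"linear": [[0, 0, -3.5], [0, 0, -7], [0, 0, -10], [0, 0, -10], [0, 0, -10]], "roll": [0, 0, 0, 0, 0]}}

```text
time: 15.1
tcp_pos: [0.5801, 0.1647, 0.0871]
ee_rot: [2.445, 1.958, 0.012]
force: [0.4, -0.5, -1.1]
opening: 0.0417
```

```bash
python3 -c "
from h import *
p=c2w(-41.5,-25);rel(*p,.0402,77.1)"
```

```text
tcp [0.5801 0.1647 0.0871] az 77.37 d cm [ 0.03 -0.35 -4.69] roll -0.005 t 15.1 open 0.0417 F [ 0.4 -0.5 -1.1]
```

{"method": "apply_moves", "body": {"linear": [[0, -0.35, -0.5], [0, -0.35, -1], [0, -0.35, -1.8], [0, -0.35, -2.5], [0, -0.35, -2.8]], "roll": [-0.005, -0.005, -0.005, -0.005, -0.005]}}

```text
time: 15.52
tcp_pos: [0.5798, 0.1612, 0.0583]
ee_rot: [2.45, 1.952, 0.012]
force: [0.0, -0.5, -2.5]
opening: 0.0416
```

```bash
python3 -c "
from h import *
p=c2w(-41.5,-25);rel(*p,.0402,77.1)"
```

```text
tcp [0.5798 0.1612 0.0583] az 77.09 d cm [ 0.06 -0.   -1.81] roll 0.0 t 15.5167 open 0.0416 F [ 0.  -0.5 -2.5]
```

{"method": "apply_moves", "body": {"linear": [[0.05, 0, -0.4], [0.05, 0, -0.8], [0.05, 0, -1.2], [0.05, 0, -1.5], [0.05, 0, -1.7]], "roll": [0, 0, 0, 0, 0]}}

```text
time: 15.93
tcp_pos: [0.5801, 0.1612, 0.0408]
ee_rot: [2.45, 1.952, 0.011]
force: [-0.1, -0.4, -1.7]
opening: 0.0421
```

```bash
python3 -c "
from h import *
p=c2w(-41.5,-25);rel(*p,.0402,77.1)"
```

```text
tcp [0.5801 0.1612 0.0408] az 77.1 d cm [ 0.02  0.   -0.06] roll 0.0 t 15.9333 open 0.0421 F [-0.1 -0.4 -1.7]
```

The charger is down in its nest with no rib contact. Release, lift, and measure the panels from above.

{"method": "apply_moves", "body": {"linear": [[0, 0, -0.1], [0, 0, -0.1], [0, 0, -0.1]], "roll": [0, 0, 0], "grip": 0.6}}

```text
time: 16.18
tcp_pos: [0.5805, 0.1613, 0.0402]
ee_rot: [2.45, 1.952, 0.012]
force: [0.1, 0.4, -0.3]
opening: 0.0504
```

{"method": "apply_moves", "body": {"linear": [[0, 0, 0.5], [0, 0, 4], [0, 0, 8], [0.5, -3, 11], [1, -7, 13]], "roll": [0, 0, 0, 0, 0]}}

```text
time: 16.6
tcp_pos: [0.5912, 0.0982, 0.1727]
ee_rot: [2.443, 1.959, 0.021]
force: [2.0, -0.7, 0.1]
opening: 0.052
```

{"method": "apply_moves", "body": {"linear": [[0.5, -1, 4], [1, -2, 8], [1.5, -3, 12], [2, -4, 15.5], [2, -4, 15.5]], "roll": [0, 0, 0, 0, 0]}}

```text
time: 17.02
tcp_pos: [0.614, 0.0551, 0.3371]
ee_rot: [2.442, 1.95, 0.037]
force: [1.3, -0.6, 1.1]
opening: 0.052
```

Run:
```python
from h import *
grab('wrist','w7');grab('scene','scene1'); rel(.6,.1,.3,77.1)
```

```text
tcp [0.6119 0.0574 0.3301] az 77.36 d cm [-1.19  4.26 -3.01] roll -0.004 t 17.1167 open 0.052 F [ 0.4 -0.2 -0.2]
```

View pics/w7.png

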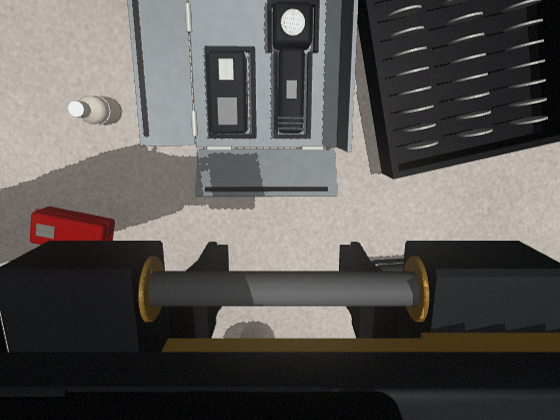

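Both parts sit in their nests. Now I'll check their heights, panel angles and bystander positions in the case frame.

```bash
cat >> h.py <<'E'
def w2c(P): 
    A=np.array([[np.cos(YAW),-np.sin(YAW)],[np.sin(YAW),np.cos(YAW)]]); Q=np.array(P,float)*1000; Q[...,:2]=(Q[...,:2]-O*1000)@A; return Q
def panels(W):
    Q=w2c(W).reshape(-1,3); Q=Q[~np.isnan(Q[:,0])]
    for n,o,t in (('front',-Q[:,0],Q[:,1]),('left',Q[:,1],Q[:,0]),('right',-Q[:,1],Q[:,0])):
        m=(o>80)&(o<162)&(abs(t)<84)&(Q[:,2]>9)&(Q[:,2]<82)
        if m.sum()<100: print(n,m.sum());continue
        a=o[m];b=Q[m,2]; d=np.hypot(a-90,b-12); k=(d<72)&(d>5); ang=np.arctan2(b[k]-12,a[k]-90)
        k2=abs(ang-np.median(ang))<.25; far=d[k]>25
        print(n,k.sum(),'angle',np.median(ang[far]).round(3),'d max',np.percentile(d[k][k2],98).round(1),'o/z of edge',np.percentile(a[k][k2],98).round(1),np.percentile(b[k][k2],98).round(1))
E
python3 - <<'E'
from h import *
for t in ('w2','w7','scene1','scene0'): print(t);panels(load(t)[3])
W=load('w7')[3];Q=w2c(W);x,y,z=Q[...,0],Q[...,1],Q[...,2]
for n,cx,cy,r in (('charger',-42,-25,15),('handle',32,-30,10),('head',32,50,10)):
    k=np.hypot(x-cx,y-cy)<r; print(n,k.sum(),np.nanpercentile(z[k],[10,50,90]).round(1))
# charger & scope extents
for n,cx,cy,dx,dy,lo,hi in (('charger',-42,-25,30,55,42,54),('handle',32,-40,22,40,35,46)):
    k=(abs(x-cx)<dx)&(abs(y-cy)<dy)&(z>lo)&(z<hi); print(n,np.percentile(x[k],[1,99]).round(1),np.percentile(y[k],[1,99]).round(1))
# bystanders: dropper,pot
for t in ('w2','w7','scene0','scene1','side0'):
    Q=w2c(load(t)[3]);x,y,z=Q[...,0],Q[...,1],Q[...,2]
    k=(x<-140)&(x>-260)&(abs(y)<100)&(z>20)&(z<100)
    if k.sum()>10: print(t,'dropper',k.sum(),np.percentile(x[k],[2,50,98]).round(0),np.percentile(y[k],[2,50,98]).round(0),np.percentile(z[k],98).round(0))
    k=(y>157)&(y<260)&(abs(x)<110)&(z>20)&(z<75)
    if k.sum()>10: print(t,'pot',k.sum(),np.percentile(x[k],[2,50,98]).round(0),np.percentile(y[k],[2,50,98]).round(0),np.percentile(z[k],98).round(0))
E
```

```text
w2
front 7013 angle 0.304 d max 63.0 o/z of edge 150.2 31.0
left 6279 angle 0.349 d max 64.0 o/z of edge 150.1 34.3
right 5927 angle 0.571 d max 64.3 o/z of edge 144.6 46.6
w7
front 8013 angle 0.303 d max 62.8 o/z of edge 149.9 31.0
left 13
right 6526 angle 0.564 d max 64.9 o/z of edge 145.6 46.6
scene1
front 1428 angle 0.327 d max 58.7 o/z of edge 146.3 32.3
left 1539 angle 0.349 d max 65.1 o/z of edge 151.4 36.1
right 1364 angle 0.572 d max 64.2 o/z of edge 144.3 47.2
scene0
front 1433 angle 0.322 d max 58.6 o/z of edge 146.3 32.5
left 1524 angle 0.348 d max 65.2 o/z of edge 151.4 35.9
right 1352 angle 0.571 d max 64.0 o/z of edge 144.2 47.6
charger 585 [46.6 47.7 48.8]
handle 240 [38.6 40.  41.2]
head 283 [51.4 52.6 53.6]
charger [-63.1 -22.1] [-70.3  17.9]
handle [16.7 44.7] [-69.8  -0.5]
w2 dropper 2090 [-194. -148. -140.] [-82. -31.  82.] 80.0
w2 pot 2283 [  5.  37. 107.] [161. 196. 227.] 61.0
w7 dropper 2656 [-199. -149. -140.] [-81. -38.  69.] 85.0
scene0 dropper 390 [-196. -176. -140.] [-79. -38.  79.] 85.0
scene0 pot 817 [ 14.  49. 103.] [160. 200. 228.] 63.0
scene1 dropper 392 [-196. -176. -140.] [-77. -37.  81.] 85.0
scene1 pot 823 [ 13.  49. 104.] [160. 200. 228.] 63.0
side0 dropper 223 [-209. -188. -141.] [-86. -54.  70.] 84.0
side0 pot 201 [  6.  36. 108.] [164. 189. 226.] 60.0
```

Run:
```python
from h import *
for t in ('w2','w7','scene1','side0'):
    Q=w2c(load(t)[3]);x,y,z=Q[...,0],Q[...,1],Q[...,2]
    for n,k in (('dropper body',(x<-156)&(x>-230)&(abs(y)<100)&(z>15)&(z<50)),('dropper neck',(x<-156)&(x>-230)&(abs(y)<100)&(z>65)&(z<95)),('pot',(y>165)&(y<250)&(x>-100)&(x<85)&(z>40)&(z<75)),('pot top',(y>155)&(y<250)&(x>-100)&(x<85)&(z>57)&(z<65)),('potlow',(y>165)&(y<250)&(x>-100)&(x<85)&(z>12)&(z<40))):
        if k.sum()>10: print(t,n,k.sum(),'x',np.percentile(x[k],[2,50,98]).round(0),'y',np.percentile(y[k],[2,50,98]).round(0),'z',np.percentile(z[k],98).round(0))
    # right side obstacles
    k=(y<-156)&(y>-320)&(abs(x)<130)&(z>12)&(z<200)
    if k.sum()>10: print(t,'rightside',k.sum(),np.percentile(x[k],[2,98]).round(0),np.percentile(y[k],[2,98]).round(0),np.percentile(z[k],[50,98]).round(0))
    k=(x>100)&(x<300)&(abs(y)<180)&(z>12)&(z<200)
    if k.sum()>10: print(t,'tray',np.percentile(x[k],[1]).round(0),np.percentile(z[k],[50,98]).round(0))
```

```text
w2 dropper body 230 x [-195. -181. -178.] y [-59. -41. -28.] z 49.0
w2 dropper neck 87 x [-192. -188. -186.] y [-51. -44. -37.] z 85.0
w2 pot 1160 x [ 6. 27. 84.] y [182. 200. 225.] z 61.0
w2 pot top 778 x [ 6. 24. 42.] y [182. 200. 218.] z 61.0
w2 potlow 705 x [ 3. 32. 84.] y [179. 189. 224.] z 39.0
w2 tray [101.] [41. 53.]
w7 dropper body 387 x [-193. -181. -178.] y [-61. -46. -30.] z 50.0
w7 dropper neck 326 x [-202. -192. -187.] y [-53. -45. -37.] z 86.0
w7 tray [110.] [45. 53.]
scene1 dropper body 116 x [-194. -178. -172.] y [-59. -40. -28.] z 49.0
scene1 dropper neck 56 x [-200. -186. -180.] y [-52. -44. -37.] z 86.0
scene1 pot 318 x [11. 35. 84.] y [184. 203. 222.] z 63.0
scene1 pot top 207 x [11. 30. 47.] y [184. 201. 219.] z 63.0
scene1 potlow 183 x [27. 45. 51.] y [181. 203. 223.] z 39.0
scene1 tray [100.] [41. 71.]
side0 dropper body 87 x [-210. -195. -180.] y [-65. -59. -45.] z 49.0
side0 dropper neck 31 x [-201. -194. -186.] y [-57. -49. -39.] z 85.0
side0 pot 81 x [ 6. 28. 83.] y [175. 189. 222.] z 61.0
side0 pot top 28 x [ 7. 23. 40.] y [178. 195. 218.] z 62.0
side0 potlow 88 x [ 5. 35. 84.] y [176. 190. 222.] z 40.0
side0 tray [119.] [40. 53.]
```

Handle top is at 40.0 mm and charger top at 47.7 mm, so both are seated. Panel angles are front 0.30, left 0.35, right 0.57. In the case frame the dropper is at (-194,-45) and the pot at (25,200). 

I'll keep the tool yaw and push with the closed fingers, right and left panels first, front last. The contact points stay away from the bystanders: x=-20 for the right, x=-45 for the left, y=+40 for the front.

```bash
cat >> h.py <<'E'
def arc(side,t,ths,half,bias,drop):
    s=ctrl.sense(); out=[]
    for th in ths:
        if isinstance(th,tuple): o,zt=th   # explicit finger-centre o, tip z
        else:
            o=90+65*np.cos(th)+5*np.sin(th)+half-bias; zt=12+65*np.sin(th)-5*np.cos(th)-drop
        p=c2w(*{'right':(t,-o),'left':(t,o),'front':(-o,t)}[side]); d=(np.append(p,(zt+14)/1000)-s['tcp_pos'])*100
        out.append([round(v,2) for v in d]); print(th,out[-1])
    a=np.degrees(2*np.arctan2(s['ee_rot'][1],s['ee_rot'][0]))%360; print('roll',round(np.radians(77.1-a),3),s['force'].round(1),s['time'])
E
python3 -c "
from h import *
arc('right',-20,[(172,230),(172,25),(160,25)],9.5,1.5,18)"
```

```text
(172, 230) [np.float64(-4.34), np.float64(-4.43), np.float64(-8.61)]
(172, 25) [np.float64(-4.34), np.float64(-4.43), np.float64(-29.11)]
(160, 25) [np.float64(-4.08), np.float64(-3.26), np.float64(-29.11)]
roll -0.004 [ 0.4 -0.2 -0.2] 17.1167
```

{"method": "apply_moves", "body": {"linear": [[-1.5, -1.5, -3], [-3, -3, -6], [-4.3, -4.4, -9], [-4.3, -4.4, -13], [-4.3, -4.4, -17]], "roll": [-0.004, -0.004, -0.004, -0.004, -0.004], "grip": 0, "newtons": 20}}

```text
time: 17.53
tcp_pos: [0.5677, 0.0129, 0.1585]
ee_rot: [2.448, 1.95, 0.028]
force: [1.0, 0.9, -0.2]
opening: 0.0267
```

{"method": "apply_moves", "body": {"linear": [[0, 0, -3.5], [0, 0, -7], [0, 0, -9.5], [0, 0, -11.5], [0, 0, -11.5]], "roll": [0, 0, 0, 0, 0]}}

```text
time: 17.95
tcp_pos: [0.5637, 0.0131, 0.0385]
ee_rot: [2.451, 1.954, 0.016]
force: [-0.4, -0.6, -0.7]
opening: 0.0014
```

```bash
python3 -c "
from h import *
arc('right',-20,[(172,25),(160,25),.6,.68,.76,.84,.92],9.5,1.5,18);print(ctrl.sense()['opening'],w2c(ctrl.sense()['tcp_pos']))"
```

```text
(172, 25) [np.float64(0.48), np.float64(-0.0), np.float64(0.05)]
(160, 25) [np.float64(0.75), np.float64(1.17), np.float64(0.05)]
0.6 [np.float64(0.88), np.float64(1.7), np.float64(0.21)]
0.68 [np.float64(0.94), np.float64(1.98), np.float64(0.65)]
0.76 [np.float64(1.01), np.float64(2.28), np.float64(1.06)]
0.84 [np.float64(1.08), np.float64(2.62), np.float64(1.45)]
0.92 [np.float64(1.17), np.float64(2.98), np.float64(1.82)]
roll -0.0 [-0.4 -0.6 -0.7] 17.95
0.0014070969435294426 [ -24.72902896 -173.04128466   38.51805405]
```

{"method": "apply_moves", "body": {"linear": [[0.3, 1.1, 0], [0.4, 1.7, 0.2], [0.5, 2, 0.65], [0.55, 2.3, 1.05], [0.6, 2.6, 1.45]], "roll": [0, 0, 0, 0, 0]}}

```text
time: 18.37
tcp_pos: [0.5698, 0.0403, 0.0544]
ee_rot: [2.45, 1.955, 0.017]
force: [-1.3, -0.6, -0.5]
opening: 0.0003
```

```bash
python3 -c "
from h import *
arc('right',-25,[.84,.92,1.0,1.08,1.16,1.24],9.5,1.5,18);print(w2c(ctrl.sense()['tcp_pos']))
im,d,C,W=grab('scene','s2');panels(W)"
```

```text
0.84 [np.float64(-0.02), np.float64(0.01), np.float64(-0.13)]
0.92 [np.float64(0.07), np.float64(0.38), np.float64(0.23)]
1.0 [np.float64(0.16), np.float64(0.77), np.float64(0.56)]
1.08 [np.float64(0.25), np.float64(1.19), np.float64(0.86)]
1.16 [np.float64(0.35), np.float64(1.63), np.float64(1.12)]
1.24 [np.float64(0.46), np.float64(2.09), np.float64(1.35)]
roll -0.001 [-1.3 -0.6 -0.5] 18.3667
[ -24.80916059 -145.21272903   54.40196283]
front 1432 angle 0.321 d max 59.1 o/z of edge 146.8 32.0
left 1529 angle 0.346 d max 65.2 o/z of edge 151.5 35.9
right 1154 angle 0.893 d max 64.2 o/z of edge 131.7 62.1
```

The right panel is following (now 0.89). Continuing the arc.

{"method": "apply_moves", "body": {"linear": [[0.1, 0.4, 0.3], [0.15, 0.8, 0.6], [0.25, 1.2, 0.9], [0.35, 1.65, 1.15], [0.45, 2.1, 1.35]], "roll": [0, 0, 0, 0, 0]}}

```text
time: 18.83
tcp_pos: [0.5755, 0.0627, 0.0691]
ee_rot: [2.449, 1.955, 0.021]
force: [0.4, -1.8, 0.1]
opening: 0.0007
```

```bash
python3 -c "
from h import *
arc('right',-25,[1.24,1.32,1.4,1.48,1.56,(104.5,58),(103,58),(102,58)],9.5,1.5,18);print(w2c(ctrl.sense()['tcp_pos']))"
```

```text
1.24 [np.float64(-0.11), np.float64(-0.15), np.float64(-0.13)]
1.32 [np.float64(-0.0), np.float64(0.32), np.float64(0.06)]
1.4 [np.float64(0.11), np.float64(0.81), np.float64(0.21)]
1.48 [np.float64(0.22), np.float64(1.31), np.float64(0.31)]
1.56 [np.float64(0.34), np.float64(1.81), np.float64(0.38)]
(104.5, 58) [np.float64(0.32), np.float64(1.73), np.float64(0.29)]
(103, 58) [np.float64(0.35), np.float64(1.88), np.float64(0.29)]
(102, 58) [np.float64(0.38), np.float64(1.98), np.float64(0.29)]
roll -0.002 [ 0.4 -1.8  0.1] 18.8333
[ -24.25060317 -122.09227863   69.14201261]
```

{"method": "apply_moves", "body": {"linear": [[0.1, 0.4, 0], [0.15, 0.8, 0.1], [0.25, 1.2, 0.2], [0.3, 1.5, 0.2], [0.35, 1.65, 0.2]], "roll": [0, 0, 0, 0, 0]}}

```text
time: 19.25
tcp_pos: [0.5788, 0.0785, 0.0711]
ee_rot: [2.448, 1.954, 0.018]
force: [-3.8, -7.2, 5.8]
opening: 0.0006
```

```bash
python3 -c "
from h import *
arc('right',-25,[(104.5,58),(103,58),(102,58)],9.5,1.5,18);print(w2c(ctrl.sense()['tcp_pos']))
im,d,C,W=grab('scene','s3');panels(W)"
```

```text
(104.5, 58) [np.float64(-0.01), np.float64(0.15), np.float64(0.09)]
(103, 58) [np.float64(0.02), np.float64(0.3), np.float64(0.09)]
(102, 58) [np.float64(0.04), np.float64(0.39), np.float64(0.09)]
roll -0.002 [-3.8 -7.2  5.8] 19.25
[ -24.54964189 -105.9326837    71.12149406]
front 1414 angle 0.324 d max 58.7 o/z of edge 146.2 32.6
left 1537 angle 0.351 d max 65.4 o/z of edge 151.4 36.1
right 460 angle 1.579 d max 67.1 o/z of edge 93.2 79.1
```

Right panel is at its hard stop (about 8 N, angle 1.58). One small extra press, then retreat.

{"method": "apply_moves", "body": {"linear": [[0, 0.1, 0], [0, 0.1, 0]], "roll": [0, 0]}}

```text
time: 19.47
tcp_pos: [0.5788, 0.0785, 0.0711]
ee_rot: [2.449, 1.953, 0.017]
force: [-0.7, -4.0, 2.9]
opening: 0.0003
```

{"method": "apply_moves", "body": {"linear": [[-0.4, -1.5, 0], [-0.6, -3.5, 2], [-0.6, -3.5, 6], [-0.6, -3.5, 10], [-0.6, -3.5, 14]], "roll": [0, 0, 0, 0, 0]}}

```text
time: 19.88
tcp_pos: [0.572, 0.0422, 0.2125]
ee_rot: [2.451, 1.952, 0.016]
force: [1.5, 0.9, 0.5]
opening: 0.0004
```

```bash
python3 -c "
from h import *
arc('left',-45,[(178,200),(178,14),(165,14)],9.5,1.5,18);print(w2c(ctrl.sense()['tcp_pos']))"
```

```text
(178, 200) [np.float64(5.03), np.float64(31.76), np.float64(0.15)]
(178, 14) [np.float64(5.03), np.float64(31.76), np.float64(-18.45)]
(165, 14) [np.float64(4.74), np.float64(30.49), np.float64(-18.45)]
roll 0.001 [1.5 0.9 0.5] 19.8833
[ -23.10279066 -142.8157374   212.50404391]
```

{"method": "apply_moves", "body": {"linear": [[0.6, 4, 0], [1.2, 8, 0], [1.8, 12, 0], [2.4, 16, 0], [3, 20, 0]], "roll": [0, 0, 0, 0, 0]}}

```text
time: 20.3
tcp_pos: [0.6019, 0.2436, 0.2126]
ee_rot: [2.451, 1.952, 0.017]
force: [1.0, -0.5, 0.2]
opening: 0.0005
```

{"method": "apply_moves", "body": {"linear": [[0.6, 4, 0], [1.2, 8, 0], [2, 11.8, 0], [2, 11.8, -4], [2, 11.8, -8]], "roll": [0, 0, 0, 0, 0]}}

```text
time: 20.72
tcp_pos: [0.6228, 0.3654, 0.1335]
ee_rot: [2.448, 1.958, 0.026]
force: [1.2, -0.3, -2.2]
opening: 0.0008
```

```bash
python3 -c "
from h import *
arc('left',-45,[(178,14),(165,14)],9.5,1.5,18);print(w2c(ctrl.sense()['tcp_pos']))"
```

```text
(178, 14) [np.float64(-0.05), np.float64(-0.55), np.float64(-10.55)]
(165, 14) [np.float64(-0.34), np.float64(-1.82), np.float64(-10.55)]
roll -0.003 [ 1.2 -0.3 -2.2] 20.7167
[-45.74364823 183.48782549 133.51097869]
```

{"method": "apply_moves", "body": {"linear": [[0, -0.5, -3.5], [0, -0.5, -7], [0, -0.5, -9.5], [0, -0.5, -10.3], [0, -0.5, -10.3]], "roll": [0, 0, 0, 0, 0]}}

```text
time: 21.13
tcp_pos: [0.6215, 0.359, 0.028]
ee_rot: [2.448, 1.957, 0.019]
force: [-0.5, 0.2, 1.0]
opening: 0.0007
```

```bash
python3 -c "
from h import *
arc('left',-45,[(165,14),.36,.44,.52,.6,.68,.76,.84],11,1,17);print(w2c(ctrl.sense()['tcp_pos']))"
```

```text
(165, 14) [np.float64(-0.21), np.float64(-1.18), np.float64(0.0)]
0.36 [np.float64(-0.27), np.float64(-1.42), np.float64(-0.08)]
0.44 [np.float64(-0.3), np.float64(-1.58), np.float64(0.42)]
0.52 [np.float64(-0.35), np.float64(-1.78), np.float64(0.9)]
0.6 [np.float64(-0.4), np.float64(-2.02), np.float64(1.36)]
0.68 [np.float64(-0.47), np.float64(-2.29), np.float64(1.8)]
0.76 [np.float64(-0.54), np.float64(-2.59), np.float64(2.22)]
0.84 [np.float64(-0.61), np.float64(-2.93), np.float64(2.61)]
roll -0.003 [-0.5  0.2  1. ] 21.1333
[-45.5673932  177.02047221  27.97203199]
```

{"method": "apply_moves", "body": {"linear": [[-0.2, -1.2, 0], [-0.25, -1.5, 0.1], [-0.3, -1.65, 0.5], [-0.35, -1.85, 0.95], [-0.4, -2.1, 1.4]], "roll": [0, 0, 0, 0, 0]}}

```text
time: 21.55
tcp_pos: [0.6182, 0.339, 0.0442]
ee_rot: [2.448, 1.958, 0.024]
force: [0.9, 2.8, 1.2]
opening: 0.0008
```

```bash
python3 -c "
from h import *
arc('left',-45,[.6,.68,.76,.84,.92,1.0,1.08],11,1,17);print(w2c(ctrl.sense()['tcp_pos']))
im,d,C,W=grab('scene','s4');panels(W)"
```

```text
0.6 [np.float64(-0.07), np.float64(-0.02), np.float64(-0.26)]
0.68 [np.float64(-0.13), np.float64(-0.29), np.float64(0.18)]
0.76 [np.float64(-0.2), np.float64(-0.59), np.float64(0.59)]
0.84 [np.float64(-0.28), np.float64(-0.93), np.float64(0.99)]
0.92 [np.float64(-0.36), np.float64(-1.3), np.float64(1.35)]
1.0 [np.float64(-0.45), np.float64(-1.69), np.float64(1.68)]
1.08 [np.float64(-0.55), np.float64(-2.11), np.float64(1.98)]
roll -0.004 [0.9 2.8 1.2] 21.55
[-44.35042794 156.79804478  44.21110449]
front 1410 angle 0.328 d max 58.9 o/z of edge 146.4 32.3
left 898 angle 0.594 d max 65.5 o/z of edge 145.2 48.7
right 542 angle 1.579 d max 67.2 o/z of edge 94.0 79.2
```

Left panel at 0.59 and following.

{"method": "apply_moves", "body": {"linear": [[-0.1, -0.3, 0.2], [-0.2, -0.6, 0.6], [-0.3, -0.95, 1], [-0.35, -1.3, 1.35], [-0.45, -1.7, 1.7]], "roll": [0, 0, 0, 0, 0]}}

```text
time: 22.02
tcp_pos: [0.6144, 0.3214, 0.0629]
ee_rot: [2.448, 1.957, 0.027]
force: [1.9, 3.9, 2.2]
opening: 0.0006
```

```bash
python3 -c "
from h import *
arc('left',-45,[1.0,1.08,1.16,1.24,1.32,1.4,1.48,(106.5,58),(105.5,58)],11,1,17);print(w2c(ctrl.sense()['tcp_pos']))"
```

```text
1.0 [np.float64(-0.07), np.float64(0.08), np.float64(-0.2)]
1.08 [np.float64(-0.17), np.float64(-0.34), np.float64(0.1)]
1.16 [np.float64(-0.27), np.float64(-0.78), np.float64(0.36)]
1.24 [np.float64(-0.37), np.float64(-1.24), np.float64(0.59)]
1.32 [np.float64(-0.48), np.float64(-1.71), np.float64(0.78)]
1.4 [np.float64(-0.59), np.float64(-2.2), np.float64(0.93)]
1.48 [np.float64(-0.71), np.float64(-2.7), np.float64(1.03)]
(106.5, 58) [np.float64(-0.81), np.float64(-3.12), np.float64(0.91)]
(105.5, 58) [np.float64(-0.83), np.float64(-3.22), np.float64(0.91)]
roll -0.003 [1.9 3.9 2.2] 22.0167
[-44.11921206 138.7310027   62.94915478]
```

{"method": "apply_moves", "body": {"linear": [[-0.15, -0.4, 0.1], [-0.25, -0.8, 0.35], [-0.35, -1.25, 0.55], [-0.5, -1.7, 0.75], [-0.6, -2.2, 0.9]], "roll": [0, 0, 0, 0, 0]}}

```text
time: 22.43
tcp_pos: [0.6079, 0.2983, 0.0716]
ee_rot: [2.448, 1.957, 0.025]
force: [0.2, 1.0, -1.1]
opening: 0.0003
```

```bash
python3 -c "
from h import *
arc('left',-45,[1.48,(106.5,58),(105.5,58)],11,1,17);print(w2c(ctrl.sense()['tcp_pos']))"
```

```text
1.48 [np.float64(-0.06), np.float64(-0.39), np.float64(0.17)]
(106.5, 58) [np.float64(-0.16), np.float64(-0.82), np.float64(0.04)]
(105.5, 58) [np.float64(-0.18), np.float64(-0.91), np.float64(0.04)]
roll -0.003 [ 0.2  1.  -1.1] 22.4333
[-45.25237377 114.81413064  71.61392114]
```

{"method": "apply_moves", "body": {"linear": [[-0.05, -0.3, 0], [-0.1, -0.5, 0], [-0.15, -0.7, 0], [-0.15, -0.85, 0]], "roll": [0, 0, 0, 0]}}

```text
time: 22.77
tcp_pos: [0.6062, 0.2896, 0.0715]
ee_rot: [2.449, 1.957, 0.024]
force: [-0.5, 3.8, 0.9]
opening: 0.0008
```

```bash
python3 -c "
from h import *
arc('left',-45,[(106.5,58),(105.5,58)],11,1,17);print(w2c(ctrl.sense()['tcp_pos']))
im,d,C,W=grab('scene','s5');panels(W)"
```

```text
(106.5, 58) [np.float64(0.01), np.float64(0.05), np.float64(0.05)]
(105.5, 58) [np.float64(-0.01), np.float64(-0.04), np.float64(0.05)]
roll -0.003 [-0.5  3.8  0.9] 22.7667
[-44.98968488 105.9595096   71.46756005]
front 1083 angle 0.319 d max 58.5 o/z of edge 145.8 32.7
left 210 angle 1.485 d max 67.4 o/z of edge 95.7 79.3
right 543 angle 1.575 d max 67.1 o/z of edge 94.4 79.1
```

Force is only 4 N. I'll press gently until it clearly rises at the stop.

{"method": "apply_moves", "body": {"linear": [[0, -0.1, 0], [0, -0.2, 0], [0, -0.2, 0]], "roll": [0, 0, 0]}}

```text
time: 23.07
tcp_pos: [0.6061, 0.2896, 0.0715]
ee_rot: [2.448, 1.96, 0.027]
force: [1.4, 6.4, -1.3]
opening: 0.0007
```

```bash
python3 -c "
from h import *
arc('left',-45,[(106.5,58),(105.5,58)],11,1,17);print(w2c(ctrl.sense()['tcp_pos']))"
```

```text
(106.5, 58) [np.float64(0.02), np.float64(0.06), np.float64(0.05)]
(105.5, 58) [np.float64(-0.0), np.float64(-0.04), np.float64(0.05)]
roll -0.004 [ 1.4  6.4 -1.3] 23.0667
[-45.05664374 105.90299331  71.52019495]
```

It doesn't move any further under 6.5 N, so it's on the hard stop. Retreat and go to the front panel.

{"method": "apply_moves", "body": {"linear": [[0.4, 1.5, 0], [0.7, 3, 2], [0.7, 3, 6], [0.7, 3, 10], [0.7, 3, 14]], "roll": [0, 0, 0, 0, 0]}}

```text
time: 23.48
tcp_pos: [0.6127, 0.3192, 0.2126]
ee_rot: [2.448, 1.959, 0.024]
force: [1.7, 0.9, 0.6]
opening: 0.0004
```

```bash
python3 -c "
from h import *
arc('front',45,[(185,190),(185,11),(172,11)],15,1,17);print(w2c(ctrl.sense()['tcp_pos']))
im,d,C,W=grab('wrist','w8');panels(W)"
```

```text
(185, 190) [np.float64(-15.66), np.float64(-5.77), np.float64(-0.86)]
(185, 11) [np.float64(-15.66), np.float64(-5.77), np.float64(-18.76)]
(172, 11) [np.float64(-14.39), np.float64(-6.06), np.float64(-18.76)]
roll -0.004 [1.7 0.9 0.6] 23.4833
[-45.2575305  136.18649787 212.59103556]
front 0
left 1801 angle 1.413 d max 63.7 o/z of edge 95.1 75.6
right 0
```

View pics/w8.png

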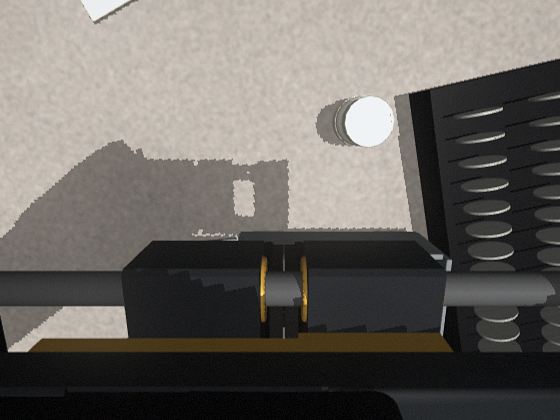

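The left panel's outer face is at 95 mm, upright, and the pot (365,120) is untouched. On to the front panel at case y=+45.

{"method": "apply_moves", "body": {"linear": [[-3.5, -1.3, 0], [-7, -2.6, 0], [-10.5, -3.9, 0], [-14, -5.2, 0], [-15.7, -5.8, -1]], "roll": [0, 0, 0, 0, 0]}}

```text
time: 23.95
tcp_pos: [0.4563, 0.2612, 0.2136]
ee_rot: [2.447, 1.959, 0.045]
force: [1.7, 0.5, 0.2]
opening: 0.0008
```

{"method": "apply_moves", "body": {"linear": [[0, 0, -4], [0, 0, -8], [0, 0, -12], [0, 0, -14], [0, 0, -14]], "roll": [0, 0, 0, 0, 0]}}

```text
time: 24.37
tcp_pos: [0.4535, 0.2589, 0.0689]
ee_rot: [2.447, 1.959, 0.032]
force: [-0.4, -0.7, 0.1]
opening: 0.0004
```

```bash
python3 -c "
from h import *
arc('front',45,[(185,11),(172,11),.32,.4,.48,.56,.64],15,1,16);print(w2c(ctrl.sense()['tcp_pos']))"
```

```text
(185, 11) [np.float64(0.26), np.float64(0.25), np.float64(-4.39)]
(172, 11) [np.float64(1.53), np.float64(-0.04), np.float64(-4.39)]
0.32 [np.float64(1.99), np.float64(-0.14), np.float64(-4.32)]
0.4 [np.float64(2.13), np.float64(-0.17), np.float64(-3.82)]
0.48 [np.float64(2.31), np.float64(-0.22), np.float64(-3.34)]
0.56 [np.float64(2.53), np.float64(-0.27), np.float64(-2.86)]
0.64 [np.float64(2.78), np.float64(-0.32), np.float64(-2.41)]
roll -0.004 [-0.4 -0.7  0.1] 24.3667
[-186.98617846   41.93646336   68.93127609]
```

{"method": "apply_moves", "body": {"linear": [[0, 0, -2], [0, 0, -4], [0.2, 0.2, -4.3], [1, 0, -4.3], [1.7, 0, -4.3]], "roll": [0, 0, 0, 0, 0]}}

```text
time: 24.78
tcp_pos: [0.4722, 0.2592, 0.0277]
ee_rot: [2.446, 1.959, 0.035]
force: [1.1, -1.5, 0.9]
opening: 0.0004
```

```bash
python3 -c "
from h import *
arc('front',45,[.32,.4,.48,.56,.64,.72],15,1,16);print(w2c(ctrl.sense()['tcp_pos']))"
```

```text
0.32 [np.float64(0.12), np.float64(-0.17), np.float64(-0.2)]
0.4 [np.float64(0.26), np.float64(-0.2), np.float64(0.3)]
0.48 [np.float64(0.44), np.float64(-0.24), np.float64(0.79)]
0.56 [np.float64(0.66), np.float64(-0.29), np.float64(1.26)]
0.64 [np.float64(0.91), np.float64(-0.35), np.float64(1.71)]
0.72 [np.float64(1.2), np.float64(-0.42), np.float64(2.14)]
roll -0.005 [ 1.1 -1.5  0.9] 24.7833
[-168.78223592   46.37525022   27.68110628]
```

{"method": "apply_moves", "body": {"linear": [[0.2, 0, -0.2], [0.35, 0, 0.1], [0.5, -0.1, 0.5], [0.7, -0.1, 0.9]], "roll": [0, 0, 0, 0]}}

```text
time: 25.12
tcp_pos: [0.4796, 0.2581, 0.0376]
ee_rot: [2.447, 1.958, 0.036]
force: [0.2, -0.6, -0.0]
opening: 0.0008
```

```bash
python3 -c "
from h import *
arc('front',45,[.48,.56,.64,.72,.8,.88,.96],15,1,16);print(w2c(ctrl.sense()['tcp_pos']))
im,d,C,W=grab('scene','s6');panels(W);cv2.imwrite('pics/s6c.png',cv2.resize(im[160:340,240:480],None,fx=3,fy=3))"
```

```text
0.48 [np.float64(-0.29), np.float64(-0.13), np.float64(-0.21)]
0.56 [np.float64(-0.08), np.float64(-0.18), np.float64(0.27)]
0.64 [np.float64(0.18), np.float64(-0.24), np.float64(0.72)]
0.72 [np.float64(0.47), np.float64(-0.31), np.float64(1.15)]
0.8 [np.float64(0.79), np.float64(-0.38), np.float64(1.55)]
0.88 [np.float64(1.14), np.float64(-0.46), np.float64(1.93)]
0.96 [np.float64(1.52), np.float64(-0.55), np.float64(2.27)]
roll -0.004 [ 0.2 -0.6 -0. ] 25.1167
[-161.39303829   46.94324817   37.63237623]
front 1181 angle 0.319 d max 57.3 o/z of edge 144.3 32.2
left 363 angle 1.488 d max 68.3 o/z of edge 95.9 80.1
right 538 angle 1.575 d max 67.4 o/z of edge 94.0 79.3
```

View pics/s6c.png

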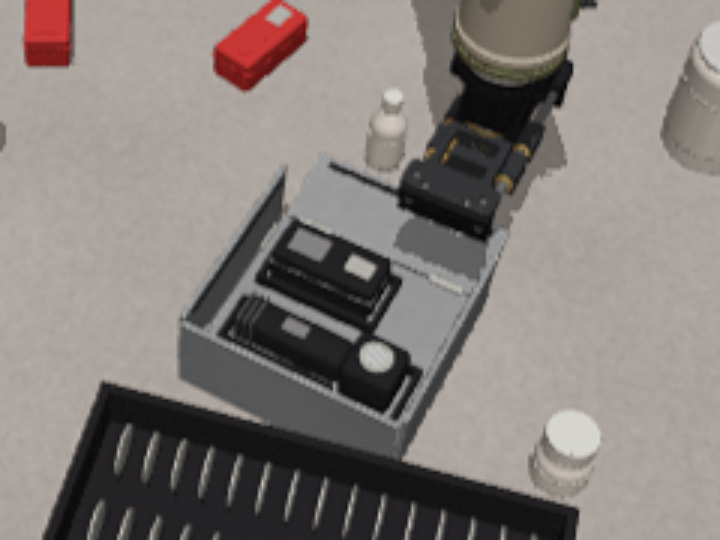

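The front panel hasn't moved: the fingertips are thinner than I assumed in this direction. Going back down, then inward.

{"method": "apply_moves", "body": {"linear": [[-0.2, -0.1, -0.6], [-0.2, -0.1, -1.2], [0, -0.1, -1.2], [0.2, -0.1, -1.2]], "roll": [0, 0, 0, 0]}}

```text
time: 25.5
tcp_pos: [0.4811, 0.2571, 0.0255]
ee_rot: [2.447, 1.959, 0.034]
force: [-10.8, 0.0, 1.8]
opening: 0.0004
```

{"method": "apply_moves", "body": {"linear": [[0.1, 0, 0], [0.2, 0, 0], [0.3, 0, 0]], "roll": [0, 0, 0]}}

```text
time: 25.75
tcp_pos: [0.481, 0.2571, 0.0242]
ee_rot: [2.448, 1.962, 0.024]
force: [-14.3, 0.1, 4.4]
opening: 0.0002
```

```bash
python3 -c "
from h import *
arc('front',45,[.32,.4,.48,.56,.64,.72,.8,.88,.96],4,1,16);print(w2c(ctrl.sense()['tcp_pos']))
im,d,C,W=grab('scene','s7');panels(W)"
```

```text
0.32 [np.float64(0.32), np.float64(-0.21), np.float64(0.15)]
0.4 [np.float64(0.46), np.float64(-0.24), np.float64(0.65)]
0.48 [np.float64(0.64), np.float64(-0.28), np.float64(1.13)]
0.56 [np.float64(0.86), np.float64(-0.33), np.float64(1.61)]
0.64 [np.float64(1.11), np.float64(-0.39), np.float64(2.06)]
0.72 [np.float64(1.4), np.float64(-0.46), np.float64(2.49)]
0.8 [np.float64(1.72), np.float64(-0.53), np.float64(2.89)]
0.88 [np.float64(2.07), np.float64(-0.61), np.float64(3.27)]
0.96 [np.float64(2.45), np.float64(-0.7), np.float64(3.61)]
roll -0.006 [-14.3   0.1   4.4] 25.75
[-159.82457734   46.33049485   24.2352703 ]
front 1031 angle 0.306 d max 58.1 o/z of edge 145.9 31.1
left 367 angle 1.488 d max 67.8 o/z of edge 95.7 79.7
right 551 angle 1.575 d max 67.0 o/z of edge 93.8 79.0
```

Contact was found at o≈160 (about 14 N, edge jammed as expected without lift). Now following the arc up.

{"method": "apply_moves", "body": {"linear": [[0.2, 0, 0.3], [0.3, -0.05, 0.6], [0.4, -0.1, 0.85], [0.5, -0.1, 1.1], [0.7, -0.15, 1.5]], "roll": [0, 0, 0, 0, 0]}}

```text
time: 26.22
tcp_pos: [0.4855, 0.256, 0.0385]
ee_rot: [2.449, 1.965, 0.017]
force: [-9.9, 1.1, 2.3]
opening: 0.0005
```

```bash
python3 -c "
from h import *
arc('front',45,[.48,.56,.64,.72,.8,.88,.96],6.3,1,16.5);print(w2c(ctrl.sense()['tcp_pos']))
im,d,C,W=grab('scene','s8');panels(W)"
```

```text
0.48 [np.float64(-0.04), np.float64(-0.12), np.float64(-0.34)]
0.56 [np.float64(0.18), np.float64(-0.17), np.float64(0.13)]
0.64 [np.float64(0.43), np.float64(-0.23), np.float64(0.58)]
0.72 [np.float64(0.72), np.float64(-0.29), np.float64(1.01)]
0.8 [np.float64(1.04), np.float64(-0.37), np.float64(1.42)]
0.88 [np.float64(1.39), np.float64(-0.45), np.float64(1.8)]
0.96 [np.float64(1.77), np.float64(-0.53), np.float64(2.14)]
roll -0.007 [-9.9  1.1  2.3] 26.2167
[-155.10927632   46.24753593   38.4617647 ]
front 1177 angle 0.57 d max 58.7 o/z of edge 140.3 43.5
left 366 angle 1.489 d max 67.7 o/z of edge 95.8 79.6
right 550 angle 1.575 d max 66.9 o/z of edge 93.9 78.8
```

Front panel is at 0.57 and following well.

{"method": "apply_moves", "body": {"linear": [[0.35, -0.1, 0.5], [0.65, -0.15, 0.9], [1, -0.25, 1.3], [1.35, -0.3, 1.65], [1.7, -0.4, 2]], "roll": [0, 0, 0, 0, 0]}}

```text
time: 26.68
tcp_pos: [0.5029, 0.2525, 0.0597]
ee_rot: [2.449, 1.966, 0.018]
force: [-2.8, 1.0, 1.3]
opening: 0.0003
```

```bash
python3 -c "
from h import *
arc('front',45,[.96,1.04,1.12,1.2,1.28,1.36,1.44,1.52],7.5,1,17);print(w2c(ctrl.sense()['tcp_pos']))
im,d,C,W=grab('scene','s9');panels(W)"
```

```text
0.96 [np.float64(-0.08), np.float64(-0.15), np.float64(-0.03)]
1.04 [np.float64(0.32), np.float64(-0.24), np.float64(0.28)]
1.12 [np.float64(0.75), np.float64(-0.34), np.float64(0.56)]
1.2 [np.float64(1.2), np.float64(-0.44), np.float64(0.8)]
1.28 [np.float64(1.67), np.float64(-0.55), np.float64(1.01)]
1.36 [np.float64(2.15), np.float64(-0.66), np.float64(1.18)]
1.44 [np.float64(2.64), np.float64(-0.77), np.float64(1.31)]
1.52 [np.float64(3.14), np.float64(-0.89), np.float64(1.39)]
roll -0.007 [-2.8  1.   1.3] 26.6833
[-137.3970172    46.65532522   59.72673181]
front 1211 angle 1.066 d max 61.2 o/z of edge 122.4 64.9
left 368 angle 1.489 d max 67.7 o/z of edge 95.8 79.7
right 546 angle 1.577 d max 66.6 o/z of edge 94.2 78.6
```

{"method": "apply_moves", "body": {"linear": [[0.4, -0.1, 0.45], [0.85, -0.2, 0.8], [1.3, -0.3, 1.1], [1.7, -0.4, 1.25], [2.1, -0.5, 1.4]], "roll": [0, 0, 0, 0, 0]}}

```text
time: 27.15
tcp_pos: [0.5259, 0.2471, 0.0748]
ee_rot: [2.449, 1.964, 0.022]
force: [-1.5, 1.1, 0.0]
opening: 0.0004
```

```bash
python3 -c "
from h import *
arc('front',45,[(112,60),(108,60),(106,60),(104,60),(102,60)],7.5,1,17);print(w2c(ctrl.sense()['tcp_pos']))
im,d,C,W=grab('scene','s10');panels(W)"
```

```text
(112, 60) [np.float64(0.13), np.float64(-0.19), np.float64(-0.08)]
(108, 60) [np.float64(0.52), np.float64(-0.28), np.float64(-0.08)]
(106, 60) [np.float64(0.72), np.float64(-0.33), np.float64(-0.08)]
(104, 60) [np.float64(0.91), np.float64(-0.37), np.float64(-0.08)]
(102, 60) [np.float64(1.11), np.float64(-0.41), np.float64(-0.08)]
roll -0.006 [-1.5  1.1  0. ] 27.15
[-113.74338847   46.56750133   74.83891516]
front 1011 angle 1.5 d max 64.5 o/z of edge 99.3 76.0
left 370 angle 1.489 d max 67.6 o/z of edge 95.8 79.5
right 533 angle 1.575 d max 67.2 o/z of edge 94.1 79.2
```

Front is at about 1.5. Final gentle press.

{"method": "apply_moves", "body": {"linear": [[0.2, -0.05, 0], [0.4, -0.1, 0], [0.6, -0.15, 0], [0.6, -0.15, 0]], "roll": [0, 0, 0, 0]}}

```text
time: 27.53
tcp_pos: [0.533, 0.2451, 0.0749]
ee_rot: [2.449, 1.963, 0.022]
force: [-1.1, 0.4, 0.3]
opening: 0.0005
```

```bash
python3 -c "
from h import *
arc('front',45,[(106,60)],7.5,1,17);print(w2c(ctrl.sense()['tcp_pos']))
im,d,C,W=grab('scene','s11');panels(W)"
```

```text
(106, 60) [np.float64(0.01), np.float64(-0.12), np.float64(-0.09)]
roll -0.005 [-1.1  0.4  0.3] 27.5333
[-106.4060222    46.17546921   74.92867591]
front 863 angle 1.62 d max 65.2 o/z of edge 93.4 77.2
left 367 angle 1.49 d max 67.9 o/z of edge 95.8 79.8
right 541 angle 1.576 d max 67.4 o/z of edge 94.2 79.3
```

{"method": "apply_moves", "body": {"linear": [[0.1, 0, 0], [0.2, 0, 0], [0.3, -0.05, 0], [0.3, -0.05, 0]], "roll": [0, 0, 0, 0]}}

```text
time: 27.92
tcp_pos: [0.536, 0.2446, 0.0749]
ee_rot: [2.449, 1.963, 0.023]
force: [-0.9, 0.1, 0.1]
opening: 0.0006
```

```bash
python3 -c "
from h import *
print(w2c(ctrl.sense()['tcp_pos']),ctrl.sense()['force'].round(1))"
```

```text
[-103.38872733   46.43452964   74.91528103] [-0.9  0.1  0.1]
```

{"method": "apply_moves", "body": {"linear": [[0.1, 0, 0], [0.2, -0.05, 0], [0.2, -0.05, 0]], "roll": [0, 0, 0]}}

```text
time: 28.17
tcp_pos: [0.5375, 0.2445, 0.0749]
ee_rot: [2.45, 1.964, 0.021]
force: [-4.6, 0.8, 1.9]
opening: 0.0002
```

```bash
python3 -c "
from h import *
print(w2c(ctrl.sense()['tcp_pos']),ctrl.sense()['force'].round(1))"
```

```text
[-101.87322034   46.6016763    74.88074521] [-4.6  0.8  1.9]
```

Force is rising at o≈101.9. One more press to confirm the stop.

{"method": "apply_moves", "body": {"linear": [[0.15, 0, 0], [0.25, -0.05, 0], [0.25, -0.05, 0]], "roll": [0, 0, 0]}}

```text
time: 28.42
tcp_pos: [0.5378, 0.2447, 0.0745]
ee_rot: [-2.449, -1.966, -0.016]
force: [-12.6, 0.8, 7.6]
opening: 0.0006
```

```bash
python3 -c "
from h import *
print(w2c(ctrl.sense()['tcp_pos']),ctrl.sense()['force'].round(1))"
```

```text
[-101.66062027   46.8524803    74.54214304] [-12.6   0.8   7.6]
```

The stop is firm (12.6 N, no further motion). Retreat, rise and verify from above.

{"method": "apply_moves", "body": {"linear": [[-1.5, 0.3, 0], [-3, 0.6, 0.5], [-3, 0.6, 4.5], [-3, 0.6, 8.5], [-3, 0.6, 12.5]], "roll": [0, 0, 0, 0, 0]}}

```text
time: 28.83
tcp_pos: [0.5076, 0.2502, 0.201]
ee_rot: [-2.45, -1.966, -0.015]
force: [1.4, -0.4, 0.8]
opening: 0.0005
```

{"method": "apply_moves", "body": {"linear": [[1.5, -2, 3], [3, -5, 5], [5, -8, 7], [7, -11, 9], [9, -14, 11]], "roll": [0, 0, 0, 0, 0]}}

```text
time: 29.25
tcp_pos: [0.5985, 0.1083, 0.3126]
ee_rot: [2.45, 1.966, 0.017]
force: [0.6, -0.0, -0.5]
opening: 0.0003
```

{"method": "apply_moves", "body": {"linear": [[1, -2, 3], [2, -4, 6], [2, -4, 8], [2, -4, 8]], "roll": [0, 0, 0, 0]}}

```text
time: 29.58
tcp_pos: [0.6203, 0.0659, 0.3974]
ee_rot: [2.45, 1.959, 0.026]
force: [0.1, 0.3, 0.3]
opening: 0.0002
```

Run:
```python
from h import *
for c,t in (('wrist','w9'),('scene','s12'),('side','d12')):
    im,d,C,W=grab(c,t); print(t); panels(W)
im=load('s12')[0];cv2.imwrite('pics/s12c.png',cv2.resize(im[110:340,140:480],None,fx=2.3,fy=2.3,interpolation=cv2.INTER_CUBIC))
print(ctrl.sense()['tcp_pos'],ctrl.sense()['time'])
```

```text
w9
front 2299 angle 1.59 d max 65.9 o/z of edge 93.4 77.8
left 2583 angle 1.582 d max 65.3 o/z of edge 90.8 77.3
right 1338 angle 1.55 d max 66.0 o/z of edge 94.4 78.0
s12
front 1163 angle 1.678 d max 66.1 o/z of edge 89.3 77.8
left 385 angle 1.492 d max 67.9 o/z of edge 95.8 79.9
right 557 angle 1.577 d max 67.3 o/z of edge 93.9 79.3
d12
front 153 angle 1.514 d max 65.0 o/z of edge 93.9 77.0
left 551 angle 1.585 d max 64.9 o/z of edge 95.8 76.9
right 785 angle 1.45 d max 65.1 o/z of edge 101.1 76.6
[0.61854901 0.06855069 0.39189351] 29.7333
```

View pics/w9.png

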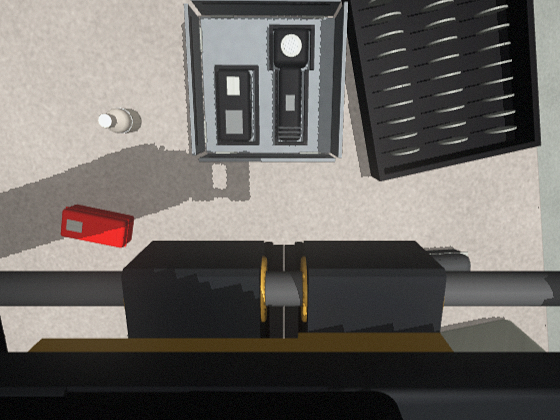

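View pics/s12c.png

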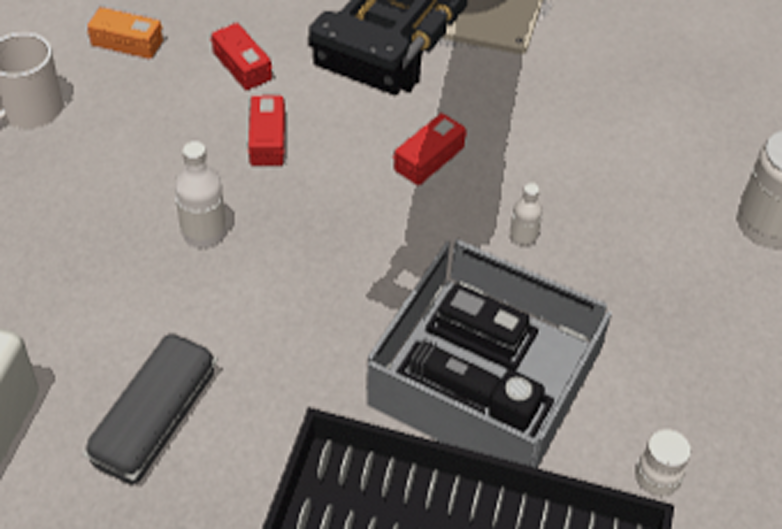

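The box is closed, both parts are in their nests, and the dropper and pot haven't visibly moved. Final numeric check: panel top edges, part heights and bystander shifts.

Run:
```python
from h import *
for t in ('w9','s12','d12'):
    Q=w2c(load(t)[3]).reshape(-1,3);Q=Q[~np.isnan(Q[:,0])]
    for n,o,tt in (('front',-Q[:,0],Q[:,1]),('left',Q[:,1],Q[:,0]),('right',-Q[:,1],Q[:,0])):
        m=(abs(o-92)<15)&(abs(tt)<80)
        r=[]
        for lo,hi in ((20,35),(50,65),(75,80)):
            k=m&(Q[:,2]>lo)&(Q[:,2]<hi); r.append(np.percentile(o[k],[10,50,90]).round(1).tolist() if k.sum()>20 else None)
        print(t,n,r)
Q=w2c(load('w9')[3]);x,y,z=Q[...,0],Q[...,1],Q[...,2]
for n,cx,cy,dx,dy,lo,hi in (('charger',-42,-25,30,55,42,54),('handle',32,-40,22,40,35,46)):
    k=(abs(x-cx)<dx)&(abs(y-cy)<dy)&(z>lo)&(z<hi); print(n,np.median(z[k]).round(1),np.percentile(x[k],[1,99]).round(1),np.percentile(y[k],[1,99]).round(1))
a,b=load('scene0'),load('s12')
for q,(xx,yy) in dict(dropper=c2w(-194,-45),pot=c2w(25,200),cleaner=(.545,-.18)).items():
    r=[]
    for W in (a[3],b[3]):
        k=(np.hypot(W[...,0]-xx,W[...,1]-yy)<.035)&(W[...,2]>.02 if q!='dropper' else W[...,2]>.03); r.append(np.median(W[k],0).round(4))
    print(q,r)
dd=cv2.absdiff(a[0],b[0]).max(2)
```

```text
w9 front [[88.8, 89.0, 89.2], [88.8, 89.0, 89.2], [89.2, 91.2, 93.2]]
w9 left [[89.1, 89.5, 89.8], [89.2, 89.5, 89.8], [89.3, 90.1, 90.9]]
w9 right [[77.8, 90.4, 90.6], [90.4, 90.4, 90.6], [90.5, 92.8, 94.3]]
s12 front [[82.7, 84.9, 87.0], [83.0, 85.1, 86.9], [83.1, 85.4, 88.2]]
s12 left [[78.1, 95.3, 95.7], [94.9, 95.3, 95.6], [91.3, 93.2, 95.1]]
s12 right [[88.5, 89.6, 90.3], [88.8, 89.4, 90.3], [89.1, 91.5, 93.5]]
d12 front [[92.4, 93.0, 93.6], [92.2, 92.9, 93.4], [88.5, 91.0, 92.8]]
d12 left [[85.6, 89.7, 93.8], [83.6, 89.3, 93.3], [85.5, 89.0, 91.8]]
d12 right [[92.6, 96.1, 99.8], [91.9, 95.7, 98.9], [92.2, 95.9, 98.6]]
charger 47.5 [-63.3 -22.1] [-71.1  18.3]
handle 39.3 [16.5 44.7] [-70.   -0.4]
dropper [array([0.4388, 0.1766, 0.055 ]), array([0.4391, 0.1764, 0.0554])]
pot [array([0.7091, 0.3646, 0.0566]), array([0.7086, 0.3646, 0.0564])]
cleaner [array([ 0.5488, -0.1726,  0.0837]), array([ 0.5485, -0.1723,  0.0835])]
```

Every panel's inner face sits at the same offset low and high, so all three are vertical. Both parts are seated and the bystanders moved less than 1 mm. Handing in.

```bash
python3 -c "
from cell import ctrl
print(ctrl.finish_job(), ctrl.sense()['time'])"
```

```text
the job is handed in; nothing more can be done
the job is handed in; nothing more can be done
```

The job is done and handed in at about 30 s of the 72 s allowed. I placed the scope first, head in the wide end of the stepped nest, then the black charger. Then I folded the right, left and front panels upright.

- **Parts seated:** the scope handle's top is at about 39–40 mm and the charger's top at about 47.5 mm, against 40 and 48 mm expected. Both outlines lie inside their nests.
- **Panels:** each one stopped moving under a gentle press of 6 to 15 N. In the wrist view, the inner faces of the front and left panels sit at the same offset low and high. The right panel shows the same in the scene view, so all three are vertical.
- **Bystanders:** the dropper, pot and cleaner moved no more than 0.5 mm. I didn't re-measure the mug, wipes, tissues or glasses case, but the arm never worked close to them.
- **What disagreed:** my first push on the front panel missed because the fingertips are thinner than I assumed. I lowered the fingers again, pushed inward until they met the edge (about 14 N) and then followed the arc. Some single-camera panel angles were off (for example 1.45 and 1.68) because those views mix the inner and outer faces or carry an offset; the low-to-high check above settled it.

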